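# Tidy the sculptor's bench for the night

### The job

Tidy the sculptor's bench: pull the top drawer of the wooden cabinet well open (nearly its whole travel) and lift the lid of the grey tool chest back until it rests on its stop. With both open, lay every plaster medallion flat in the drawer and every carving tool inside the chest; when all are stowed, push the drawer fully home and close the lid. Leave the bust, the jar and the bowl where they are.

Things in the scene. Friction and masses are not known exactly. Their poses are not given: they have to be found in the camera images.
- cab_drawer0 (a joint): how far the top drawer is pulled out, m: 0 shut, 0.18 at its end stop. It slides with about 1 N of friction and stays where left; at the start it may be up to 25 mm ajar
- cab_drawer0_handle (a point): middle of the top drawer's handle: level steel bar along y, 11 mm thick, 120 long, 35 mm out from the drawer front, 38 mm below the cabinet's top; posts 51 mm either side of the middle. Axes are the cabinet's: the drawer pulls out along -x. Cabinet: fixed, wooden, two drawers (only the top one is used), 260 deep (x) x 270 wide x 144 mm high
- drawer_floor (a point): centre of the inner floor of the top drawer (moves with the drawer), 82 mm above the bench, axes as the cabinet's. Inside, the drawer is 215 (x) by 228 (y) mm; side walls reach 40 mm and the front panel 50 mm above this floor, the cabinet's top 62 mm. With the drawer pulled out by d the floor is uncovered from x = -107 mm to x = d - 114 mm
- chest: grey painted metal tool chest, fixed, 180 (x) x 200 (y) x 65 mm high without its lid, walls and floor 6 mm, open on top under the lid. Origin at the centre of its underside; front to -x, lid hinged along the far (+x) rim
- lid (a joint): angle of the chest's lid, rad: 0 shut, 1.7 on its stop (leaning back). A stiff hinge: it stays at any angle; about 5 N at the handle moves it
- lid_handle (a point): middle of the bar handle on top of the lid: 11 mm thick, 100 mm long along the chest's y, 35 mm off the lid's upper face, posts 42 mm either side of the middle; shut, it is 60 mm from the chest's centre towards the front and 108.5 mm above the bench. Lid 180 x 200 x 8 mm; its free edge is 30 mm beyond the bar
- lid_hinge (a point): middle of the lid's hinge axis (along the chest's y), on the chest's far rim, 90 mm behind its centre, 65 mm above the bench
- medallion1: plaster medallion: white flat disc, 54 mm across, 20 mm thick (relief 3 mm prouder), about 80 g, loose, at first on the plywood board; origin at the centre of its underside, z up. Two or three of the three are there; None if absent
- medallion2: plaster medallion: white flat disc, 54 mm across, 20 mm thick (relief 3 mm prouder), about 80 g, loose, at first on the plywood board; origin at the centre of its underside, z up. Two or three of the three are there; None if absent
- medallion3: plaster medallion: white flat disc, 54 mm across, 20 mm thick (relief 3 mm prouder), about 80 g, loose, at first on the plywood board; origin at the centre of its underside, z up. Two or three of the three are there; None if absent
- tool1: carving tool, straight flat steel blade 14 mm wide and 4 mm thick, wooden grip 22 wide, 18 mm high, 130 mm long in all; 90 g, loose, at first on the board. Origin: mid-length, underside; x towards the blade, z up. Grip from x -65 to +20 mm, centre of mass near -15. One or two of the two are there; None if absent
- tool2: carving tool, narrow steel shank 7 mm wide ending in a spade 20 mm wide, wooden grip 22 wide, 18 mm high, 130 mm long in all; 90 g, loose, at first on the board. Origin: mid-length, underside; x towards the blade, z up. Grip from x -65 to +20 mm, centre of mass near -15. One or two of the two are there; None if absent
- board: plywood work board lying on the bench, fixed, 310 x 180 x 8 mm, origin at the centre of its underside
- bust: bystander: small plaster bust, 166 mm tall, on the bench; origin at the centre of its foot
- jar: bystander: white jar, 72 mm wide and 100 mm high, with modelling tools standing in it up to 200 mm; origin at the centre of its foot
- bowl: bystander: white bowl, 90 mm wide and 45 mm high; origin at the centre of its foot
Not all that is in view belongs to the job. What is shaped like the tool1 but green, pink or turquoise is not meant.

How it is judged:
On the way, in this order (a step that is already met when the one before it is completed fails the run):
1. the top drawer is pulled out at least 120 mm and the lid is back on its stop (above 1.6 rad), both at once (value of joint cab_drawer0 above 0.12 m and value of joint lid above 1.6 rad), for 0.2 s.
2. with both still open, every medallion lies in the drawer and every tool in the chest, let go (value of joint cab_drawer0 above 0.12 m and value of joint lid above 1.4 rad and x of medallion1 in the frame of drawer_floor between -0.085 and 0.085 m and y of medallion1 in the frame of drawer_floor between -0.09 and 0.09 m and z of medallion1 in the frame of drawer_floor between -0.006 and 0.026 m and (angle between medallion1's own z axis and vertical below 0.2 rad or angle between medallion1's own z axis and vertical above 2.94 rad) and linear speed of each of medallion1, medallion2, medallion3, tool1, tool2 below 0.05 m/s and contact force between each of medallion1, medallion2, medallion3, tool1, tool2 and the fingers below 0.1 N and x of medallion2 in the frame of drawer_floor between -0.085 and 0.085 m and y of medallion2 in the frame of drawer_floor between -0.09 and 0.09 m and z of medallion2 in the frame of drawer_floor between -0.006 and 0.026 m and (angle between medallion2's own z axis and vertical below 0.2 rad or angle between medallion2's own z axis and vertical above 2.94 rad) and x of medallion3 in the frame of drawer_floor between -0.085 and 0.085 m and y of medallion3 in the frame of drawer_floor between -0.09 and 0.09 m and z of medallion3 in the frame of drawer_floor between -0.006 and 0.026 m and (angle between medallion3's own z axis and vertical below 0.2 rad or angle between medallion3's own z axis and vertical above 2.94 rad) and x of tool1 in the frame of chest between -0.076 and 0.076 m and y of tool1 in the frame of chest between -0.088 and 0.088 m and z of tool1 in the frame of chest between 0 and 0.045 m and x of tool2 in the frame of chest between -0.076 and 0.076 m and y of tool2 in the frame of chest between -0.088 and 0.088 m and z of tool2 in the frame of chest between 0 and 0.045 m), for 0.2 s.
At the end, for the whole second after the job is handed in: every medallion lies flat (within 0.2 rad, either face up) on the top drawer's floor and every carving tool lies wholly inside the chest, at rest and let go; the drawer is shut to within 10 mm and the lid to within 0.05 rad (x of medallion1 in the frame of drawer_floor between -0.085 and 0.085 m and y of medallion1 in the frame of drawer_floor between -0.09 and 0.09 m and z of medallion1 in the frame of drawer_floor between -0.006 and 0.026 m and (angle between medallion1's own z axis and vertical below 0.2 rad or angle between medallion1's own z axis and vertical above 2.94 rad) and linear speed of each of medallion1, medallion2, medallion3, tool1, tool2 below 0.05 m/s and contact force between each of medallion1, medallion2, medallion3, tool1, tool2 and the fingers below 0.1 N and x of medallion2 in the frame of drawer_floor between -0.085 and 0.085 m and y of medallion2 in the frame of drawer_floor between -0.09 and 0.09 m and z of medallion2 in the frame of drawer_floor between -0.006 and 0.026 m and (angle between medallion2's own z axis and vertical below 0.2 rad or angle between medallion2's own z axis and vertical above 2.94 rad) and x of medallion3 in the frame of drawer_floor between -0.085 and 0.085 m and y of medallion3 in the frame of drawer_floor between -0.09 and 0.09 m and z of medallion3 in the frame of drawer_floor between -0.006 and 0.026 m and (angle between medallion3's own z axis and vertical below 0.2 rad or angle between medallion3's own z axis and vertical above 2.94 rad) and x of tool1 in the frame of chest between -0.076 and 0.076 m and y of tool1 in the frame of chest between -0.088 and 0.088 m and z of tool1 in the frame of chest between 0 and 0.045 m and x of tool2 in the frame of chest between -0.076 and 0.076 m and y of tool2 in the frame of chest between -0.088 and 0.088 m and z of tool2 in the frame of chest between 0 and 0.045 m and value of joint cab_drawer0 below 0.01 m and value of joint lid below 0.05 rad); the robot touches nothing.
It fails at once if the bust is pushed more than 40 mm or tipped over (distance of bust from where it was at the start of the episode above 0.04 m or angle between bust's own z axis and vertical above 0.5 rad).
It fails at once if the jar is pushed more than 40 mm or tipped over (distance of jar from where it was at the start of the episode above 0.04 m or angle between jar's own z axis and vertical above 0.5 rad).
It fails at once if the bowl is pushed more than 40 mm or tipped over (distance of bowl from where it was at the start of the episode above 0.04 m or angle between bowl's own z axis and vertical above 0.5 rad).
Of medallion1, medallion2, medallion3 only 2 to 3 are there at a start; the rules pass over those that are not, and their reading is None.
Of tool1, tool2 only 1 to 2 are there at a start; the rules pass over those that are not, and their reading is None.
At some moment in a run one of medallion1, medallion2, medallion3, tool1, tool2 may be knocked a few centimetres aside while the robot is not near it.
Once in a run the grip may slacken for a moment while it holds something.
It also fails if it takes over 210 s, if anything falls off the work surface, if the arm or the gripper's body presses on something with over 40 N, if the wrist force passes 120 N, or if a joint passes its speed limit or range.

### The arm

A 6-joint arm with a two-finger parallel gripper is mounted at the origin on the work surface. World frame = base frame: x ahead of the robot, y to its left, z up, the work surface at z = 0. Lengths are in m, angles in rad, forces in N, time in s.
With the tool pointing down it reaches from about 0.375 to 0.9 m from the base axis. Payload 3.1 kg.
Tool frame: the origin (TCP) lies midway between the tips of the shut fingers; the grasp point (between the pads) lies 19 mm behind it; z points along the fingers, y is the line along which they close (so a half turn about z gives the same grasp; the last joint's range is limited). The gripper opens to 87 mm and grips with 3 to 60 N. Pads are 19 mm wide; open, the fingers measure 117 mm over their backs; the gripper's body (75 mm by 190 mm) begins 51 mm behind the grasp point.
Start: joints at [-1.345, 0.527, 1.433, -0, 1.181, -0.178], TCP at [0.246, -0.575, 0.223] pointing down, gripper open.
Joint ranges: [-3.08, 3.08], [-0.75, 2.2], [0.22, 2.44], [-1.43, 4.57], [0, 2.65], [-2.85, 2.85]. Speed limits (rad/s): [2.79, 2.79, 3.14, 3.14, 3.14, 3.14].

### API

Orientations are given as a unit quaternion [x, y, z, w].
In Python, from rig import robot gives the robot as it stands. The module is installed in compiled form; this text tells all that it offers.
- The arm moves only by the tool play_rows, never from a script. Its arguments are lists of equal length, an entry for each row: "gripper": the closure, from -1 (fully open) to 1 (shut); "delta_pos": the shift along the tool's x, y, z in cm, a list of three; "turn": the turn, a rotation vector about the tool's x, y, z in rad, a list of three. A call has 1 to 12 rows; each row is the pose to reach, as a shift and turn from the pose commanded when the call began, along the tool's axes at that moment; what a row does not reach only later rows make up. A row lasts 1/8 s, in which the tool goes at most 62.5 mm and 10.7 degrees, less where a joint would pass 70% of its speed; a pose out of reach is approached as far as the arm can. A call with a gripper value outside its range is refused whole. The fingers move at their own pace and stop on an object; "squeeze" is the grip in N (left out, the last holds). Time passes only in rows, so rows that repeat a pose let the fingers close. It gives the time, the measured TCP pose, the force, the opening and the grip force at its end, in the units of the state.
- robot.get_obs(): the state, without advancing time (a new reading comes with each control period).
- robot.camera(name): name is "side" or "top"; returns a dict with "color" (480x640x3 uint8, red, green, blue), "vfov" (degrees; the focal length in pixels is half the picture's height over the tangent of half this angle, whatever the lens; pixels are square), "cx", "cy" (the principal point, pixels), "k1" (the pictures are not rectified: a ray, as slopes to the right and down, at radius r is drawn at 1 + k1 r^2 times it, then the intrinsics apply), "R" (3x3) and "t" (3): a world point X has camera coordinates R X + t. Camera axes: x right, y down, z forward; pixel columns grow to the right and rows downward; lengths in m; the calibration is good to about 2 mm. A picture is of the moment at which its call begins. There is no depth.
- robot.hand_in(): hands the job in; it is judged then, once.
The state is a dict: "time": time; "q": joint angles; "joint_velocities": joint speeds; "joint_torque": joint torques, N m; "position": TCP position; "tool_rot": TCP orientation; "ft_force": force on the tool from outside, world axes, zero at the start; "moment": the same for the moment, N m; "grip_width": finger opening in m; "grip_force": force on a finger pad.
Only numpy, scipy, OpenCV 4.12 (cv2) and the standard library are available. Lean on these libraries where they do the work, as an engineer would, in place of code of your own. Each camera call takes 0.05 s, during which the arm holds its last target. There are 200 camera calls.

## Working session

There is one attempt and no reset: what is moved stays moved. The work goes in short steps, Python scripts to look and compute and a tool call to move; the robot and the scene stay as the last step left them, time stands still between calls to the robot, and variables do not carry over. Pictures are saved under pics/ and viewed, at most 14 in all, crops included, and the job is handed in when it is done.

Besides the shell and the picture viewer there is one more tool, called after "Emit:" as name(argument=value, ...), one argument or row to a line, values as JSON. play_rows: Moves the arm, as the interface text tells. Its arguments: {"type":"object","properties":{"gripper":{"type":"array","items":{"type":"number"}},"delta_pos":{"type":"array","items":{"type":"array","items":{"type":"number"}}},"turn":{"type":"array","items":{"type":"array","items":{"type":"number"}}},"squeeze":{"type":"number"}},"required":["gripper","delta_pos","turn"]}

```bash
mkdir -p pics; cat > h.py <<'E'
import numpy as np, cv2
from rig import robot
from scipy.spatial.transform import Rotation as Rn
def cam(n):
    c=robot.camera(n); c['f']=240/np.tan(np.radians(c['vfov'])/2); 
    c['K']=np.array([[c['f'],0,c['cx']],[0,c['f'],c['cy']],[0,0,1]]); c['D']=np.array([c['k1'],0,0,0.])
    c['R']=np.array(c['R']);c['t']=np.array(c['t']); return c
def ray(c,uv):
    p=cv2.undistortPoints(np.array(uv,float).reshape(-1,1,2),c['K'],c['D']).reshape(-1,2)
    d=np.c_[p,np.ones(len(p))]@c['R']; return -c['R'].T@c['t'],d
def onplane(c,uv,z):
    o,d=ray(c,uv); return o+d*((z-o[2])/d[:,2])[:,None]
def proj(c,X):
    return cv2.projectPoints(np.array(X,float).reshape(-1,1,3),cv2.Rodrigues(c['R'])[0],c['t'],c['K'],c['D'])[0].reshape(-1,2)
def tri(c1,u1,c2,u2):
    o1,d1=ray(c1,u1);o2,d2=ray(c2,u2);out=[]
    for a,b in zip(d1,d2):
        s=np.linalg.lstsq(np.c_[a,-b],o2-o1,rcond=None)[0]; p,q=o1+a*s[0],o2+b*s[1]; out.append(np.r_[(p+q)/2,np.linalg.norm(p-q)])
    return np.array(out)
def save(c,n): cv2.imwrite('pics/'+n+'.png',c['color'][:,:,::-1])
def grid(c,n,r=None,s=1):
    im=c['color'][:,:,::-1].copy()
    if r: im=cv2.resize(im[r[1]:r[3],r[0]:r[2]],None,fx=s,fy=s,interpolation=cv2.INTER_CUBIC)
    cv2.imwrite('pics/'+n+'.png',im)
def shift(P,yaw=None):
    """tool-frame shift in cm to world TCP P"""
    o=robot.get_obs(); R=Rn.from_quat(o['tool_rot']); return np.round(R.inv().apply(np.array(P)-o['position'])*100,2)
E
python3 - <<'E'
from h import *
np.set_printoptions(precision=3,suppress=True)
for n in('top','side'):
    c=cam(n);save(c,n+'0');print(n,c['vfov'],c['k1'],-c['R'].T@c['t'],c['R'])
o=robot.get_obs();print(o);print(Rn.from_quat(o['tool_rot']).as_matrix())
E
```

```text
top 49.096631335042034 0.008081091605946894 [ 0.277 -0.104  1.453] [[ 0.078 -0.997  0.002]
 [-0.976 -0.077 -0.202]
 [ 0.201  0.014 -0.979]]
side 52.81702058526153 -0.002655541876285798 [-0.108  0.586  0.734] [[-0.695 -0.719  0.004]
 [-0.414  0.395 -0.82 ]
 [ 0.588 -0.572 -0.572]]
{'time': 0.1, 'q': array([-1.346,  0.528,  1.434, -0.   ,  1.181, -0.178]), 'joint_velocities': array([ 0.002, -0.002, -0.003,  0.   ,  0.001,  0.002]), 'joint_torque': array([  0.   , -44.099, -17.715,   0.064,   0.053,  -0.   ]), 'position': array([ 0.245, -0.574,  0.222]), 'tool_rot': array([ 0.98 ,  0.201, -0.   , -0.001]), 'ft_force': array([ 0.206,  0.204, -0.278]), 'moment': array([ 0.022, -0.023,  0.003]), 'grip_force': 0.0, 'grip_width': 0.08721197319028204}
[[ 0.92   0.393 -0.   ]
 [ 0.393 -0.92   0.002]
 [ 0.    -0.002 -1.   ]]
```

View pics/top0.png

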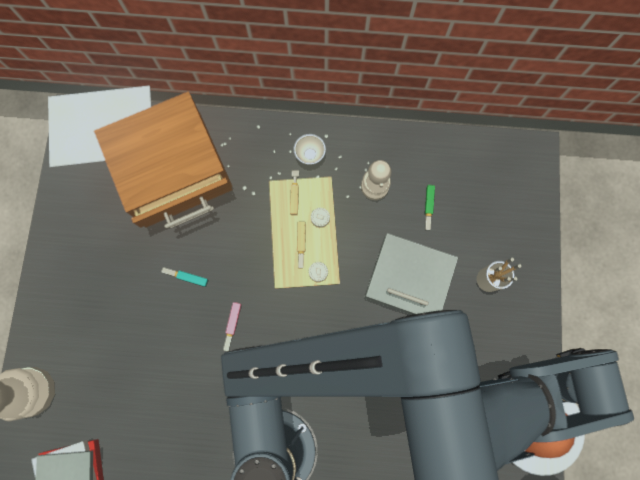

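View pics/side0.png

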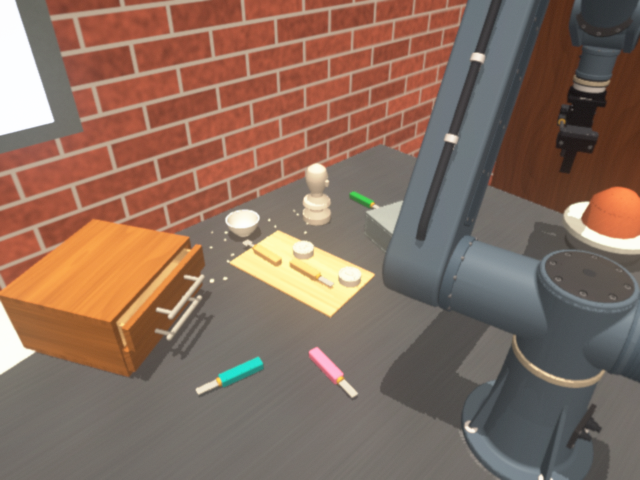

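The top view shows the cabinet at upper left, with its handle at about (190,215) and the drawer slightly ajar. The board is at (305,232), with medallions at (320,217) and (318,271) and tools at (294,195) and (301,240). The chest is at (412,272), its handle at (407,297). The bust is at (376,180), the jar at (495,277) and the bowl at (310,150). The side view shows the same two medallions and two tools.

```bash
python3 - <<'E'
from h import *
np.set_printoptions(precision=3,suppress=True)
c=cam('top');s=cam('side');im=c['color'][:,:,::-1];si=s['color'][:,:,::-1]
A=np.zeros((600,800,3),np.uint8)
def put(src,r,x,y,k):
    p=cv2.resize(src[r[1]:r[3],r[0]:r[2]],None,fx=k,fy=k,interpolation=cv2.INTER_CUBIC); A[y:y+p.shape[0],x:x+p.shape[1]]=p
put(im,(90,85,250,245),0,0,2.5); put(im,(355,225,465,325),400,0,2.5)
put(im,(265,165,345,295),0,405,1.5);put(si,(225,225,385,315),400,260,2.5);put(si,(160,240,210,345),150,405,1.8)
cv2.imwrite('pics/comp1.png',A)
def masks(c,name,lo,hi,roi,amin):
    hsv=cv2.cvtColor(c['color'],cv2.COLOR_RGB2HSV);m=cv2.inRange(hsv,lo,hi);z=np.zeros_like(m);z[roi[1]:roi[3],roi[0]:roi[2]]=m[roi[1]:roi[3],roi[0]:roi[2]]
    z=cv2.morphologyEx(z,cv2.MORPH_OPEN,np.ones((2,2)))
    for q in cv2.findContours(z,cv2.RETR_EXTERNAL,cv2.CHAIN_APPROX_NONE)[0]:
        if cv2.contourArea(q)>amin:
            M=cv2.moments(q);b=cv2.minAreaRect(q);print(name,'c',M['m10']/M['m00'],M['m01']/M['m00'],'A',M['m00'],'box',cv2.boxPoints(b).round(1).tolist())
for n,cc in(('top',c),('side',s)):
    for u in [(320,217),(294,203),(296,178),(282,190),(301,235),(318,271),(410,260),(407,297),(160,150)] if n=='top' else [(303,250),(300,268),(349,276),(280,280)]:
        print(n,u,cv2.cvtColor(cc['color'],cv2.COLOR_RGB2HSV)[u[1],u[0]])
masks(c,'topwood',(8,110,60),(20,255,255),(80,80,240,240),300)
masks(c,'grip',(14,100,120),(24,255,255),(268,165,345,295),20)
masks(c,'med',(0,0,150),(180,45,255),(268,175,345,295),40)
masks(c,'lid',(60,5,90),(120,80,190),(355,225,470,330),500)
E
```

```text
top (320, 217) [ 42  22 209]
top (294, 203) [ 28  77 201]
top (296, 178) [ 28  36 136]
top (282, 190) [ 27  70 200]
top (301, 235) [ 28  75 201]
top (318, 271) [ 46  21 211]
top (410, 260) [ 60  15 173]
top (407, 297) [ 30  23 177]
top (160, 150) [ 15 142 187]
side (303, 250) [ 30  14 253]
side (300, 268) [ 19 133 242]
side (349, 276) [ 28  15 253]
side (280, 280) [ 27  82 254]
topwood c 163.53919297448707 161.0176394882277 A 11007.5 box [[92.30000305175781, 133.0], [190.6999969482422, 90.5999984741211], [233.5, 190.10000610351562], [135.10000610351562, 232.5]]
med c 318.91058394160586 272.16301703163015 A 274.0 box [[310.0, 263.0], [328.0, 263.0], [328.0, 281.0], [310.0, 281.0]]
med c 301.38 261.61 A 50.0 box [[298.20001220703125, 267.79998779296875], [299.79998779296875, 254.60000610351562], [304.6000061035156, 255.1999969482422], [303.0, 268.3999938964844]]
med c 320.85135135135135 217.52895752895753 A 259.0 box [[312.0, 209.0], [330.0, 209.0], [330.0, 226.0], [312.0, 226.0]]
lid c 436.6469914040115 323.1952244508118 A 872.5 box [[397.0, 313.0], [468.0, 313.0], [468.0, 330.0], [397.0, 330.0]]
lid c 409.52637721755366 288.35206582633054 A 2856.0 box [[366.79998779296875, 296.79998779296875], [385.8999938964844, 241.89999389648438], [457.6000061035156, 266.70001220703125], [438.6000061035156, 321.6000061035156]]
```

View pics/comp1.png

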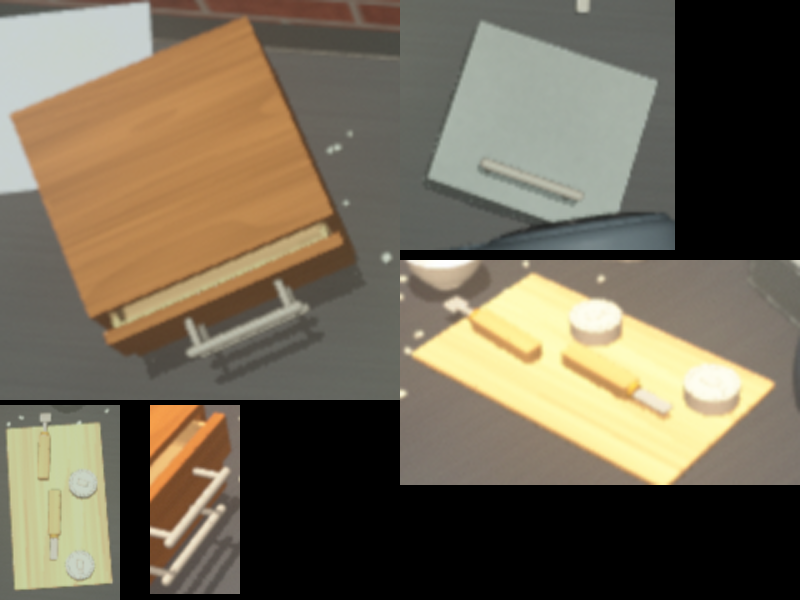

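The composite shows, in top-image pixels:
- Cabinet top corners at (95,131), (189,92), (223,169) and (126,212).
- Drawer bar ends at (165,226) and (212,208).
- Lid corners at (387,233), (458,257) and (366,297).
- Lid bar from (387,290) to (428,303).

The tool with the narrow shank and spade points away (+x). The straight one points towards the robot.

```bash
python3 - <<'E'
from h import *
np.set_printoptions(precision=3,suppress=True)
c=cam('top');s=cam('side')
P=onplane(c,[(94.8,131),(189.2,92.2),(222.8,169),(126,211.8)],.144);print('cab',P)
print('edge yaw',[np.degrees(np.arctan2(*(b-a)[1::-1])) for a,b in((P[3],P[0]),(P[2],P[1]),(P[2],P[3]),(P[1],P[0]))],np.linalg.norm(P-np.roll(P,1,0),axis=1))
print('bar',onplane(c,[(165.2,225.8),(212.4,207.8)],.106)); print('bar tri',tri(c,[(165.2,225.8),(212.4,207.8)],s,[(171.1,316.7),(203.3,276.1)]))
L=onplane(c,[(387.4,233.4),(457.8,257),(366.2,297)],.073);print('lid',L,np.degrees(np.arctan2(*(L[0]-L[2])[1::-1])),np.degrees(np.arctan2(*(L[0]-L[1])[1::-1])))
B=onplane(c,[(387,290.2),(427.8,303.4)],.1085);print('lidbar',B,np.degrees(np.arctan2(*(B[0]-B[1])[1::-1])))
print('med',onplane(c,[(320.85,217.5),(318.9,272.2)],.028));
# side crop centres of top faces
print('medtri',tri(c,[(320.85,217.5),(318.9,272.2)],s,[(400,260),(400,260)]) if 0 else tri(c,[(320.5,217),(318.9,271.7)],s,[((596-400)/2.5+225,(317-260)/2.5+225),((712-400)/2.5+225,(383-260)/2.5+225)]))
# tools: comp 1.5 crop at (0,405) from (265,165)
f=lambda x,y:(x/1.5+265,(y-405)/1.5+165)
g=lambda x,y:((x-400)/2.5+225,(y-260)/2.5+225)
T=[f(44,433),f(44,478),f(54.5,490),f(53.5,534)]
print('tool grip ends top',T,onplane(c,T,.026))
print('tri',tri(c,[f(44.5,415),f(44,478),f(54.5,490),f(53.5,558)],s,[g(456,305),g(535,351),g(568,352),g(664,406)]))
E
```

```text
cab [[0.785 0.542 0.144]
 [0.915 0.308 0.144]
 [0.707 0.193 0.144]
 [0.573 0.427 0.144]]
edge yaw [np.float64(28.62091615714407), np.float64(28.9416969232031), np.float64(119.8310893806079), np.float64(119.09001148733425)] [0.242 0.268 0.238 0.269]
bar [[0.552 0.334 0.106]
 [0.61  0.217 0.106]]
bar tri [[0.55  0.332 0.108 0.004]
 [0.612 0.219 0.103 0.004]]
lid [[ 0.584 -0.253  0.073]
 [ 0.535 -0.443  0.073]
 [ 0.41  -0.206  0.073]] -14.84311077513037 75.41488710832334
lidbar [[ 0.428 -0.256  0.109]
 [ 0.403 -0.361  0.109]] 76.4242751360471
med [[ 0.625 -0.07   0.028]
 [ 0.472 -0.077  0.028]]
medtri [[ 0.627 -0.069  0.024  0.001]
 [ 0.474 -0.076  0.025  0.001]]
tool grip ends top [(294.3333333333333, 183.66666666666666), (294.3333333333333, 213.66666666666666), (301.3333333333333, 221.66666666666666), (300.6666666666667, 251.0)] [[ 0.718  0.013  0.026]
 [ 0.631  0.005  0.026]
 [ 0.61  -0.016  0.026]
 [ 0.527 -0.022  0.026]]
tri [[ 0.755  0.014  0.015  0.006]
 [ 0.633  0.006  0.018  0.   ]
 [ 0.611 -0.016  0.017  0.002]
 [ 0.484 -0.025  0.02   0.002]]
```

```bash
cat >> h.py <<'E'
def plan(T,nr=2):
    "T: list of (x,y,z,yaw deg of tool x); prints shift/turn from the present pose, tool kept pointing down"
    o=robot.get_obs();R0=Rn.from_quat(o['tool_rot']);out=[]
    for x,y,z,w in T:
        w=np.radians(w);Rt=Rn.from_matrix([[np.cos(w),np.sin(w),0],[np.sin(w),-np.cos(w),0],[0,0,-1]])
        d=R0.inv().apply(np.array([x,y,z])-o['position'])*100;t=(R0.inv()*Rt).as_rotvec()
        print([round(float(v),nr) for v in d],[round(float(v),3) for v in t])
def st():
    o=robot.get_obs();m=Rn.from_quat(o['tool_rot']).as_matrix()
    print('t',round(o['time'],2),'pos',o['position'].round(4),'yaw',np.degrees(np.arctan2(m[1,0],m[0,0])).round(2),'F',o['ft_force'].round(1),'w',round(o['grip_width'],4),'gf',round(o['grip_force'],1),'q',o['q'].round(2))
E
python3 - <<'E'
from h import *
plan([(.4155,-.3085,.2,75.5),(.4155,-.3085,.09,75.5)])
E
```

```text
[26.08, -17.78, 2.23] [-0.001, -0.0, -0.914]
[26.08, -17.77, 13.23] [-0.001, -0.0, -0.914]
```

Emit:
play_rows(
  gripper=[0,0,0,0,0,0,0,0,0,0,0,0],
  delta_pos=[
    [26.1,-17.8,2.2],
    [26.1,-17.8,2.2],
    [26.1,-17.8,2.2],
    [26.1,-17.8,2.2],
    [26.1,-17.8,2.2],
    [26.1,-17.8,2.2],
    [26.1,-17.8,2.2],
    [26.1,-17.8,2.2],
    [26.1,-17.8,2.2],
    [26.1,-17.8,2.2],
    [26.1,-17.8,2.2],
    [26.1,-17.8,2.2],
  ],
  turn=[
    [0,0,-0.914],
    [0,0,-0.914],
    [0,0,-0.914],
    [0,0,-0.914],
    [0,0,-0.914],
    [0,0,-0.914],
    [0,0,-0.914],
    [0,0,-0.914],
    [0,0,-0.914],
    [0,0,-0.914],
    [0,0,-0.914],
    [0,0,-0.914],
  ],
)

```text
time: 1.8
position: [0.4156, -0.3086, 0.2005]
tool_rot: [0.791, 0.612, 0.0, -0.0]
ft_force: [-0.5, 0.6, 0.6]
grip_width: 0.0434
grip_force: 0.0
```

```bash
python3 - <<'E'
from h import *
st();plan([(.4155,-.3085,.09,75.5)])
s=cam('side');A=s['color'][150:330,330:560,::-1];cv2.imwrite('pics/s1.png',cv2.resize(A,None,fx=3,fy=3))
c=cam('top');print(proj(c,[(.4155,-.3085,.1085)]),proj(s,[(.4155,-.3085,.1085)]))
E
```

```text
t 1.8 pos [ 0.4156 -0.3086  0.2005] yaw 75.48 F [-0.5  0.6  0.6] w 0.0434 gf 0.0 q [-0.85  0.41  1.72  0.    1.   -0.6 ]
[0.01, -0.01, 11.05] [0.0, -0.0, -0.0]
[[407.42184992 296.69249617]] [[433.96496806 216.7360299 ]]
```

View pics/s1.png

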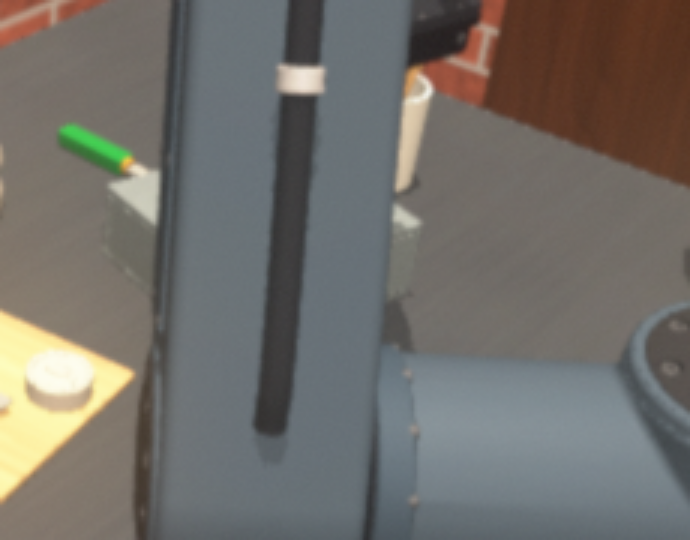

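The side view is blocked by the upper arm, with only the chest's ends visible at (385,220) and (465,225). I'll go down and let the grip confirm the position.

Emit:
play_rows(
  gripper=[0,0,0,0,0,0.3,0.6,1,1,1,1,1],
  delta_pos=[
    [0,0,3],
    [0,0,6],
    [0,0,9],
    [0,0,11],
    [0,0,11],
    [0,0,11],
    [0,0,11],
    [0,0,11],
    [0,0,11],
    [0,0,11],
    [0,0,11],
    [0,0,11],
  ],
  turn=[
    [0,0,0],
    [0,0,0],
    [0,0,0],
    [0,0,0],
    [0,0,0],
    [0,0,0],
    [0,0,0],
    [0,0,0],
    [0,0,0],
    [0,0,0],
    [0,0,0],
    [0,0,0],
  ],
  squeeze=12,
)

```text
time: 3.4
position: [0.4169, -0.3091, 0.0911]
tool_rot: [0.791, 0.612, 0.001, 0.001]
ft_force: [4.9, 1.4, 3.1]
grip_width: 0.0103
grip_force: 12.0
```

```bash
python3 - <<'E'
from h import *
st()
o=robot.get_obs()['position'];ux=np.array([np.cos(np.radians(-14.5)),np.sin(np.radians(-14.5))])
for a in np.linspace(0,1.73,13)[1:]:
    # bar rel hinge at 0: (-.15,.0435)
    x=-.15*np.cos(a)+.0435*np.sin(a);z=.15*np.sin(a)+.0435*np.cos(a)
    p=o[:2]+ux*(x+.15);plan([(p[0],p[1],o[2]+z-.0435,75.48)],1)
E
```

```text
t 3.4 pos [ 0.4169 -0.3091  0.0911] yaw 75.48 F [4.9 1.4 3.1] w 0.0103 gf 12.0 q [-0.85  0.59  1.81  0.    0.74 -0.6 ]
[-0.0, 0.8, -2.1] [0.003, 0.001, -0.0]
[-0.0, 1.9, -4.1] [0.003, 0.001, -0.0]
[-0.0, 3.2, -5.9] [0.003, 0.001, -0.0]
[-0.0, 4.8, -7.5] [0.003, 0.001, -0.0]
[-0.0, 6.6, -8.8] [0.003, 0.001, -0.0]
[-0.0, 8.6, -9.9] [0.003, 0.001, -0.0]
[-0.0, 10.7, -10.6] [0.003, 0.001, -0.0]
[-0.0, 12.9, -11.1] [0.003, 0.001, -0.0]
[-0.0, 15.2, -11.2] [0.003, 0.001, -0.0]
[-0.0, 17.4, -11.0] [0.003, 0.001, -0.0]
[-0.0, 19.6, -10.5] [0.003, 0.001, -0.0]
[-0.0, 21.7, -9.7] [0.003, 0.001, -0.0]
```

Emit:
play_rows(
  gripper=[1,1,1,1,1,1,1,1,1,1,1,1],
  delta_pos=[
    [0,0.4,-1.0],
    [0,0.8,-2.1],
    [0,1.3,-3.1],
    [0,1.9,-4.1],
    [0,2.5,-5.0],
    [0,3.2,-5.9],
    [0,4.0,-6.7],
    [0,4.8,-7.5],
    [0,5.7,-8.2],
    [0,6.6,-8.8],
    [0,7.6,-9.4],
    [0,8.6,-9.9],
  ],
  turn=[
    [0,0,0],
    [0,0,0],
    [0,0,0],
    [0,0,0],
    [0,0,0],
    [0,0,0],
    [0,0,0],
    [0,0,0],
    [0,0,0],
    [0,0,0],
    [0,0,0],
    [0,0,0],
  ],
  squeeze=20,
)

```text
time: 4.9
position: [0.4951, -0.3297, 0.1915]
tool_rot: [0.79, 0.613, -0.003, -0.003]
ft_force: [-9.2, -2.3, 7.6]
grip_width: 0.0102
grip_force: 20.0
```

```bash
python3 - <<'E'
from h import *
st();c=cam('top');s=cam('side');cv2.imwrite('pics/lid1.png',np.hstack([cv2.resize(c['color'][200:340,340:480,::-1],(400,400)),cv2.resize(s['color'][120:300,340:520,::-1],(400,400))]))
E
```

```text
t 4.9 pos [ 0.4951 -0.3297  0.1915] yaw 75.57 F [-9.2 -2.3  7.6] w 0.0102 gf 20.0 q [-0.77  0.53  1.54 -0.01  1.09 -0.52]
```

View pics/lid1.png

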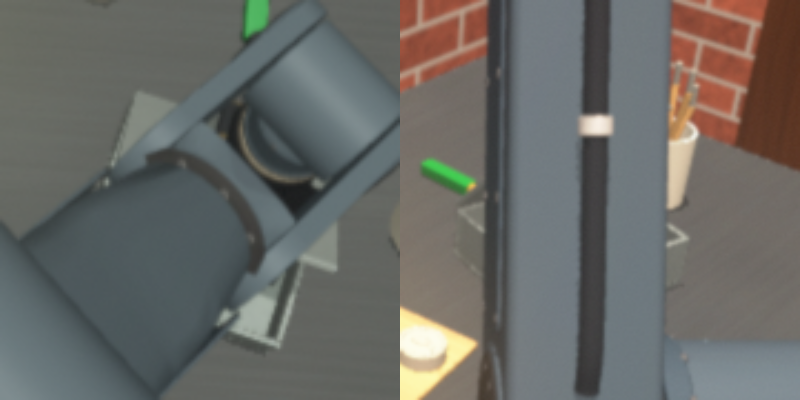

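The lid is up about 50° and the chest interior shows at (265,310) in the crop. I'll continue along the arc.

Emit:
play_rows(
  gripper=[1,1,1,1,1,1,1,1,1,1,1,1],
  delta_pos=[
    [0,1.0,-0.4],
    [0,2.1,-0.7],
    [0,3.2,-1.0],
    [0,4.3,-1.2],
    [0,5.4,-1.3],
    [0,6.6,-1.3],
    [0,7.7,-1.2],
    [0,8.8,-1.1],
    [0,9.9,-0.9],
    [0,11.0,-0.6],
    [0,12.1,-0.2],
    [0,13.1,0.2],
  ],
  turn=[
    [0,0,0],
    [0,0,0],
    [0,0,0],
    [0,0,0],
    [0,0,0],
    [0,0,0],
    [0,0,0],
    [0,0,0],
    [0,0,0],
    [0,0,0],
    [0,0,0],
    [0,0,0],
  ],
)

```text
time: 6.5
position: [0.6219, -0.3636, 0.19]
tool_rot: [0.791, 0.612, -0.004, -0.003]
ft_force: [-23.3, 2.0, 27.1]
grip_width: 0.01
grip_force: 20.0
```

```bash
python3 - <<'E'
from h import *
st()
E
```

```text
t 6.5 pos [ 0.6219 -0.3636  0.19  ] yaw 75.52 F [-23.3   2.   27.1] w 0.01 gf 20.0 q [-0.68  0.7   1.19 -0.01  1.26 -0.43]
```

Emit:
play_rows(
  gripper=[0.55,0.55,0.55,0.55,0.55,0.55,0.55,0.55,0.55,0.55,0.55,0.55],
  delta_pos=[
    [0,-0.3,0],
    [0,-0.4,0],
    [0,-0.4,0],
    [0,-0.4,-1],
    [0,-0.4,-2.5],
    [0,-0.4,-4],
    [0,-0.4,-6],
    [0,-0.4,-8],
    [0,-0.4,-10],
    [0,-0.4,-12],
    [0,-0.4,-14],
    [0,-0.4,-14],
  ],
  turn=[
    [0,0,0],
    [0,0,0],
    [0,0,0],
    [0,0,0],
    [0,0,0],
    [0,0,0],
    [0,0,0],
    [0,0,0],
    [0,0,0],
    [0,0,0],
    [0,0,0],
    [0,0,0],
  ],
)

```text
time: 8.0
position: [0.6229, -0.3625, 0.3311]
tool_rot: [0.791, 0.612, 0.001, 0.003]
ft_force: [0.1, 0.1, -0.8]
grip_width: 0.0195
grip_force: 0.0
```

```bash
python3 - <<'E'
from h import *
st()
plan([(.581-.01,.272,.26,119),(.581,.2755,.26,119)])
E
```

```text
t 8.0 pos [ 0.6229 -0.3625  0.3311] yaw 75.5 F [ 0.1  0.1 -0.8] w 0.0195 gf 0.0 q [-0.68  0.58  1.03  0.    1.53 -0.43]
[60.15, -20.94, 6.84] [0.004, 0.005, -0.759]
[60.74, -20.06, 6.84] [0.004, 0.005, -0.759]
```

Emit:
play_rows(
  gripper=[0.3,0.3,0.3,0.3,0.3,0.3,0.3,0.3,0.3,0.3,0.3,0.3],
  delta_pos=[
    [6,-2,0],
    [12,-4,0],
    [18,-6,0],
    [24,-8,0],
    [30,-10,0],
    [36,-12,0],
    [42,-14,0],
    [48,-16,0],
    [54,-18,0],
    [60.7,-20.1,0],
    [60.7,-20.1,4],
    [60.7,-20.1,6],
  ],
  turn=[
    [0,0,-0.08],
    [0,0,-0.16],
    [0,0,-0.24],
    [0,0,-0.32],
    [0,0,-0.4],
    [0,0,-0.48],
    [0,0,-0.56],
    [0,0,-0.64],
    [0,0,-0.72],
    [0,0,-0.76],
    [0,0,-0.76],
    [0,0,-0.76],
  ],
)

```text
time: 9.5
position: [0.5771, 0.278, 0.2649]
tool_rot: [0.506, 0.863, -0.001, -0.001]
ft_force: [-0.5, -0.5, 0.1]
grip_width: 0.0305
grip_force: 0.0
```

```bash
python3 - <<'E'
from h import *
st();c=cam('top');s=cam('side');cv2.imwrite('pics/v2.png',np.hstack([cv2.resize(c['color'][180:340,330:490,::-1],(400,400)),cv2.resize(s['color'][150:400,100:350,::-1],(400,400))]))
print(proj(s,[(.581,.2755,.106)]))
plan([(.581,.2755,.088,119)])
E
```

```text
t 9.5 pos [0.5771 0.278  0.2649] yaw 119.24 F [-0.5 -0.5  0.1] w 0.0305 gf 0.0 q [ 0.27  0.51  1.34  0.    1.3  -0.24]
[[187.90272494 295.20234062]]
[-0.3, 0.47, 17.59] [-0.007, -0.002, 0.002]
```

View pics/v2.png

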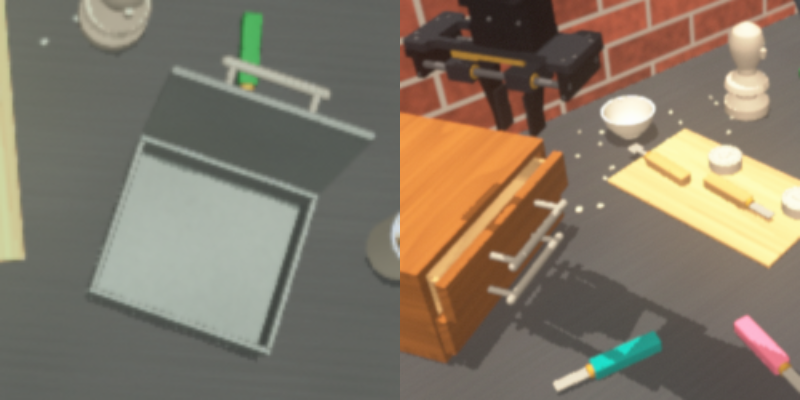

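The lid is fully back, with its bar visible behind it. The drawer bar in the side view is centred at about (187,297), which matches the projection of my estimate. Going down to grip it.

Emit:
play_rows(
  gripper=[0.3,0.3,0.3,0.3,0.3,0.3,0.3,1,1,1,1,1],
  delta_pos=[
    [-0.3,0.4,4],
    [-0.3,0.4,8],
    [-0.3,0.4,11],
    [-0.3,0.4,13.5],
    [-0.3,0.4,15.5],
    [-0.3,0.4,17.5],
    [-0.3,0.4,17.5],
    [-0.3,0.4,17.5],
    [-0.3,0.4,17.5],
    [-0.3,0.4,17.5],
    [-0.3,0.4,17.5],
    [-0.3,0.4,17.5],
  ],
  turn=[
    [0,0,0],
    [0,0,0],
    [0,0,0],
    [0,0,0],
    [0,0,0],
    [0,0,0],
    [0,0,0],
    [0,0,0],
    [0,0,0],
    [0,0,0],
    [0,0,0],
    [0,0,0],
  ],
)

```text
time: 11.1
position: [0.5847, 0.2756, 0.0936]
tool_rot: [0.507, 0.862, 0.001, 0.001]
ft_force: [-1.0, -0.7, 5.2]
grip_width: 0.0102
grip_force: 20.0
```

```bash
python3 - <<'E'
from h import *
st()
E
```

```text
t 11.1 pos [0.5847 0.2756 0.0936] yaw 119.06 F [-1.  -0.7  5.2] w 0.0102 gf 20.0 q [ 0.27  0.71  1.48 -0.    0.95 -0.24]
```

Emit:
play_rows(
  gripper=[1,1,1,1,1,1,1,1,1,1,1,1],
  delta_pos=[
    [0,-1,0],
    [0,-2.5,0],
    [0,-4,0],
    [0,-5.5,0],
    [0,-7,0],
    [0,-8.5,0],
    [0,-10,0],
    [0,-11.5,0],
    [0,-13,0],
    [0,-14,0],
    [0,-15,0],
    [0,-15.3,0],
  ],
  turn=[
    [0,0,0],
    [0,0,0],
    [0,0,0],
    [0,0,0],
    [0,0,0],
    [0,0,0],
    [0,0,0],
    [0,0,0],
    [0,0,0],
    [0,0,0],
    [0,0,0],
    [0,0,0],
  ],
)

```text
time: 12.6
position: [0.4508, 0.201, 0.0935]
tool_rot: [0.507, 0.862, 0.001, 0.001]
ft_force: [2.4, -0.4, 7.1]
grip_width: 0.0103
grip_force: 20.0
```

```bash
python3 - <<'E'
from h import *
st()
E
```

```text
t 12.6 pos [0.4508 0.201  0.0935] yaw 119.05 F [ 2.4 -0.4  7.1] w 0.0103 gf 20.0 q [ 0.19  0.56  1.88 -0.    0.7  -0.31]
```

Emit:
play_rows(
  gripper=[0.4,0.4,0.3,0.3,0,-1,-1,-1,-1,-1],
  delta_pos=[
    [0,0,0],
    [0,0,0],
    [0,0,-2],
    [0,0,-5],
    [0,0,-9],
    [0,0,-13],
    [0,0,-17],
    [0,0,-20],
    [0,0,-20],
    [0,0,-20],
  ],
  turn=[
    [0,0,0],
    [0,0,0],
    [0,0,0],
    [0,0,0],
    [0,0,0],
    [0,0,0],
    [0,0,0],
    [0,0,0],
    [0,0,0],
    [0,0,0],
  ],
)

```text
time: 13.85
position: [0.4493, 0.201, 0.2912]
tool_rot: [0.507, 0.862, -0.001, -0.001]
ft_force: [-0.1, -0.5, -0.6]
grip_width: 0.0816
grip_force: 0.0
```

```bash
python3 - <<'E'
from h import *
st();c=cam('top');s=cam('side')
cv2.imwrite('pics/v3.png',np.hstack([cv2.resize(c['color'][80:320,80:360,::-1],(466,400)),cv2.resize(s['color'][200:420,100:280,::-1],(327,400))]))
E
```

```text
t 13.85 pos [0.4493 0.201  0.2912] yaw 119.05 F [-0.1 -0.5 -0.6] w 0.0816 gf 0.0 q [ 0.19  0.27  1.67 -0.    1.21 -0.31]
```

View pics/v3.png

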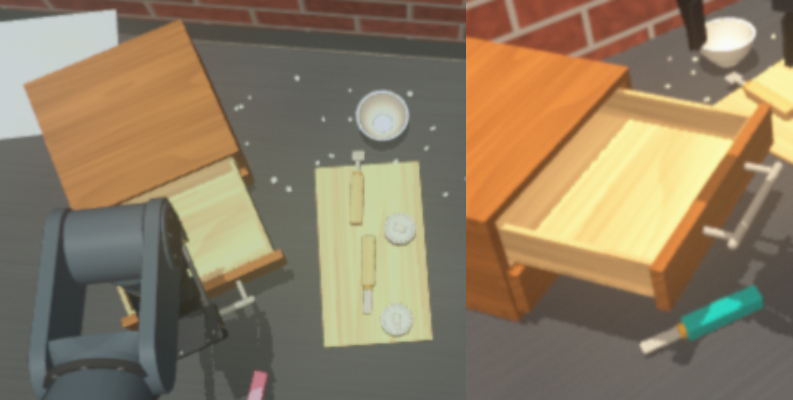

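The drawer is open about 0.16 m with its floor uncovered. The two medallions and two tools are where they were.

```bash
cat >> h.py <<'E'
def meds(c,roi=(255,120,360,310)):
    hsv=cv2.cvtColor(c['color'],cv2.COLOR_RGB2HSV);m=cv2.inRange(hsv,(0,0,150),(180,48,255));z=np.zeros_like(m);z[roi[1]:roi[3],roi[0]:roi[2]]=m[roi[1]:roi[3],roi[0]:roi[2]]
    z=cv2.morphologyEx(z,cv2.MORPH_OPEN,np.ones((2,2)))
    for q in cv2.findContours(z,cv2.RETR_EXTERNAL,cv2.CHAIN_APPROX_NONE)[0]:
        if cv2.contourArea(q)>25:
            (x,y),r=cv2.minEnclosingCircle(q);print('white',round(x,1),round(y,1),'r',round(r,1),'A',cv2.contourArea(q),onplane(c,[(x,y)],.029)[0].round(4))
E
python3 - <<'E'
from h import *
c=cam('top');meds(c)
ux=np.array([np.cos(np.radians(29)),np.sin(np.radians(29))]);uy=np.array([-ux[1],ux[0]])
f=np.array([.450,.201])+.157*ux;print(f,[ (f+ux*-.03+uy*k) for k in(.045,-.045)])
print(c['R']@np.r_[f,.082]+c['t'],proj(c,[np.r_[f+ux*a+uy*b,.082] for a,b in((-.107,.114),(-.107,-.114),(.05,-.114))]))
plan([(.626,-.0695,.2,90),(.626,-.0695,.0115,90)])
E
```

```text
white 318.8 272.1 r 10.1 A 283.0 [ 0.4718 -0.0762  0.029 ]
white 301.5 261.5 r 6.7 A 57.0 [ 0.4972 -0.0267  0.029 ]
white 320.8 217.6 r 9.7 A 266.0 [ 0.6248 -0.0697  0.029 ]
white 296.0 176.6 r 5.5 A 32.5 [0.7384 0.0098 0.029 ]
white 310.4 149.6 r 15.8 A 708.5 [ 0.8221 -0.0241  0.029 ]
[0.58731529 0.27711511] [array([0.53926027, 0.30192871]), array([0.58289314, 0.22321293])]
[-0.35835539 -0.05543729  1.410532  ] [[165.3302339  270.05275041]
 [245.45447069 234.81157659]
 [223.0404618  183.40527231]]
[-32.23, 2.34, 9.04] [-0.004, -0.0, 0.507]
[-32.26, 2.41, 27.89] [-0.004, -0.0, 0.507]
```

Emit:
play_rows(
  gripper=[-1,-1,-1,-1,-1,-1,-1,-1,-1,-1,-1,-1],
  delta_pos=[
    [-5,0.4,0],
    [-10,0.8,0],
    [-15,1.2,1],
    [-20,1.6,3],
    [-26,2,6],
    [-32.2,2.4,9],
    [-32.2,2.4,13],
    [-32.2,2.4,17],
    [-32.2,2.4,21],
    [-32.2,2.4,24],
    [-32.2,2.4,26.5],
    [-32.2,2.4,27.9],
  ],
  turn=[
    [0,0,0.1],
    [0,0,0.2],
    [0,0,0.3],
    [0,0,0.4],
    [0,0,0.5],
    [0,0,0.507],
    [0,0,0.507],
    [0,0,0.507],
    [0,0,0.507],
    [0,0,0.507],
    [0,0,0.507],
    [0,0,0.507],
  ],
)

```text
time: 15.5
position: [0.6261, -0.0682, 0.0108]
tool_rot: [0.707, 0.707, -0.001, -0.002]
ft_force: [-0.2, -0.3, -0.8]
grip_width: 0.0871
grip_force: 0.0
```

Emit:
play_rows(
  gripper=[-0.6,-0.2,0.2,0.4,0.4,0.4,0.4],
  delta_pos=[
    [0,0,0],
    [0,0,0],
    [0,0,0],
    [0,0,0],
    [0,0,0],
    [0,0,0],
    [0,0,0],
  ],
  turn=[
    [0,0,0],
    [0,0,0],
    [0,0,0],
    [0,0,0],
    [0,0,0],
    [0,0,0],
    [0,0,0],
  ],
  squeeze=15,
)

```text
time: 16.38
position: [0.6284, -0.0688, 0.0145]
tool_rot: [0.707, 0.707, 0.0, 0.001]
ft_force: [-1.0, 0.7, 5.4]
grip_width: 0.0529
grip_force: 15.0
```

```bash
python3 - <<'E'
from h import *
st();p=robot.get_obs()['position'];plan([(p[0],p[1],.25,90),(.583,.223,.25,29),(.583,.223,.088,29)])
E
```

```text
t 16.38 pos [ 0.6284 -0.0688  0.0145] yaw 90.0 F [-1.   0.7  5.4] w 0.0529 gf 15.0 q [-0.29  0.81  1.55  0.    0.78 -0.29]
[-0.01, 0.04, -23.55] [0.002, 0.0, 0.0]
[29.17, -4.5, -23.57] [0.002, -0.0, 1.065]
[29.17, -4.53, -7.37] [0.002, -0.0, 1.065]
```

Emit:
play_rows(
  gripper=[0.4,0.4,0.4,0.4,0.4,0.4,0.4,0.4,0.4,0.4,0.4,0.4],
  delta_pos=[
    [0,0,-3],
    [0,0,-7],
    [0,0,-12],
    [0,0,-17],
    [0,0,-21],
    [3,-0.5,-23.5],
    [8,-1.3,-23.5],
    [13,-2,-23.5],
    [18,-2.8,-23.5],
    [23,-3.6,-23.5],
    [29.2,-4.5,-23.5],
    [29.2,-4.5,-23.5],
  ],
  turn=[
    [0,0,0],
    [0,0,0],
    [0,0,0],
    [0,0,0],
    [0,0,0.1],
    [0,0,0.25],
    [0,0,0.4],
    [0,0,0.55],
    [0,0,0.7],
    [0,0,0.85],
    [0,0,1.0],
    [0,0,1.065],
  ],
  squeeze=20,
)

```text
time: 17.88
position: [0.5806, 0.2279, 0.2477]
tool_rot: [0.968, 0.252, -0.001, -0.001]
ft_force: [0.9, -1.0, -0.6]
grip_width: 0.0529
grip_force: 20.0
```

```bash
python3 - <<'E'
from h import *
st();plan([(.583,.223,.09,29)])
E
```

```text
t 17.88 pos [0.5806 0.2279 0.2477] yaw 29.18 F [ 0.9 -1.  -0.6] w 0.0529 gf 20.0 q [0.19 0.5  1.41 0.   1.24 1.26]
[-0.0, 0.58, 15.77] [-0.002, 0.001, 0.003]
```

Emit:
play_rows(
  gripper=[0.4,0.4,0.4,0.4,0.4,0.4,0.4,-0.5,-0.5,-0.5,-0.5,-0.5],
  delta_pos=[
    [0,0.5,4],
    [0,0.5,8],
    [0,0.5,11],
    [0,0.5,13.5],
    [0,0.5,15],
    [0,0.5,15.8],
    [0,0.5,15.8],
    [0,0.5,15.8],
    [0,0.5,15.8],
    [0,0.5,15.8],
    [0,0.5,13],
    [0,0.5,9],
  ],
  turn=[
    [0,0,0],
    [0,0,0],
    [0,0,0],
    [0,0,0],
    [0,0,0],
    [0,0,0],
    [0,0,0],
    [0,0,0],
    [0,0,0],
    [0,0,0],
    [0,0,0],
    [0,0,0],
  ],
)

```text
time: 19.38
position: [0.5842, 0.2188, 0.1583]
tool_rot: [0.968, 0.25, -0.002, -0.0]
ft_force: [-1.0, -0.6, 0.1]
grip_width: 0.0654
grip_force: 0.0
```

Emit:
play_rows(
  gripper=[-1,-1,-1,-1,-1,-1,-1,-1],
  delta_pos=[
    [0,0,-4],
    [0,0,-8],
    [0,4,-10],
    [0,9,-10],
    [0,14,-10],
    [0,18,-10],
    [0,18,-10],
    [0,18,-10],
  ],
  turn=[
    [0,0,0],
    [0,0,0],
    [0,0,0],
    [0,0,0],
    [0,0,0],
    [0,0,0],
    [0,0,0],
    [0,0,0],
  ],
)

```text
time: 20.38
position: [0.6719, 0.0619, 0.2585]
tool_rot: [0.968, 0.25, -0.0, -0.0]
ft_force: [-0.5, 1.2, -0.6]
grip_width: 0.0872
grip_force: 0.0
```

```bash
python3 - <<'E'
from h import *
st();c=cam('top');s=cam('side');save(c,'t4');meds(c)
cv2.imwrite('pics/v4.png',np.hstack([cv2.resize(c['color'][80:320,80:360,::-1],(466,400)),cv2.resize(s['color'][200:420,100:280,::-1],(327,400))]))
plan([(.473,-.0763,.2,90),(.473,-.0763,.0115,90)])
E
```

```text
t 20.38 pos [0.6719 0.0619 0.2585] yaw 28.96 F [-0.5  1.2 -0.6] w 0.0872 gf 0.0 q [-0.07  0.56  1.26  0.    1.32  0.99]
white 318.8 272.0 r 10.2 A 286.5 [ 0.472  -0.0762  0.029 ]
white 299.0 263.5 r 6.8 A 53.5 [ 0.4911 -0.0204  0.029 ]
white 306.5 185.4 r 5.6 A 38.5 [ 0.7148 -0.0221  0.029 ]
white 310.9 149.6 r 15.2 A 476.5 [ 0.8223 -0.0257  0.029 ]
[-24.12, 2.52, 5.87] [-0.001, -0.0, -1.064]
[-24.11, 2.53, 24.72] [-0.001, -0.0, -1.064]
```

View pics/v4.png

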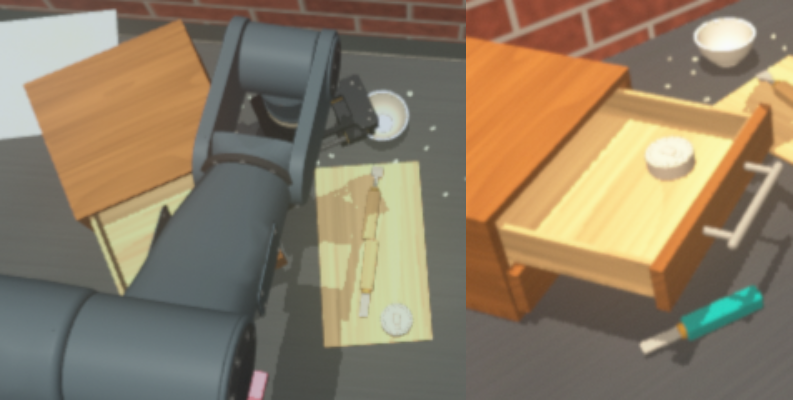

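The first medallion lies flat in the drawer, at (670,157) in the crop. The spade tool has been knocked and now touches the straight tool; I'll re-measure both later. Next is the second medallion.

Emit:
play_rows(
  gripper=[-1,-1,-1,-1,-1,-1,-1,-1,-1,-1,-1,-1],
  delta_pos=[
    [-5,0.5,0],
    [-10,1,0],
    [-15,1.5,0],
    [-20,2,0],
    [-24.1,2.5,1],
    [-24.1,2.5,4],
    [-24.1,2.5,9],
    [-24.1,2.5,14],
    [-24.1,2.5,19],
    [-24.1,2.5,23],
    [-24.1,2.5,24.7],
    [-24.1,2.5,24.7],
  ],
  turn=[
    [0,0,-0.16],
    [0,0,-0.32],
    [0,0,-0.48],
    [0,0,-0.64],
    [0,0,-0.8],
    [0,0,-0.96],
    [0,0,-1.064],
    [0,0,-1.064],
    [0,0,-1.064],
    [0,0,-1.064],
    [0,0,-1.064],
    [0,0,-1.064],
  ],
)

```text
time: 21.98
position: [0.4732, -0.0759, 0.0108]
tool_rot: [0.707, 0.707, -0.0, -0.001]
ft_force: [-0.0, -0.8, 0.3]
grip_width: 0.0869
grip_force: 0.0
```

Emit:
play_rows(
  gripper=[-0.6,-0.2,0.2,0.4,0.4,0.4,0.4],
  delta_pos=[
    [0,0,0],
    [0,0,0],
    [0,0,0],
    [0,0,0],
    [0,0,0],
    [0,0,0],
    [0,0,0],
  ],
  turn=[
    [0,0,0],
    [0,0,0],
    [0,0,0],
    [0,0,0],
    [0,0,0],
    [0,0,0],
    [0,0,0],
  ],
  squeeze=15,
)

```text
time: 22.85
position: [0.4741, -0.0773, 0.012]
tool_rot: [0.708, 0.707, 0.0, 0.001]
ft_force: [-1.0, 0.1, 5.2]
grip_width: 0.0536
grip_force: 15.0
```

```bash
python3 - <<'E'
from h import *
st();p=robot.get_obs()['position'];plan([(p[0],p[1],.25,90),(.539,.302,.25,29),(.539,.302,.09,29)])
E
```

```text
t 22.85 pos [ 0.4741 -0.0773  0.012 ] yaw 89.93 F [-1.   0.1  5.2] w 0.0536 gf 15.0 q [-0.39  0.72  1.94  0.    0.48 -0.39]
[-0.01, 0.03, -23.8] [0.001, 0.0, -0.001]
[37.92, 6.47, -23.81] [0.001, -0.0, 1.063]
[37.93, 6.45, -7.81] [0.001, -0.0, 1.063]
```

Emit:
play_rows(
  gripper=[0.4,0.4,0.4,0.4,0.4,0.4,0.4,0.4,0.4,0.4,0.4,0.4],
  delta_pos=[
    [0,0,-4],
    [0,0,-9],
    [0,0,-14],
    [0,0,-19],
    [3,0.5,-23.8],
    [8,1.3,-23.8],
    [13,2.2,-23.8],
    [18,3,-23.8],
    [23,4,-23.8],
    [28,5,-23.8],
    [33,6,-23.8],
    [38,6.5,-23.8],
  ],
  turn=[
    [0,0,0],
    [0,0,0],
    [0,0,0],
    [0,0,0],
    [0,0,0.1],
    [0,0,0.25],
    [0,0,0.4],
    [0,0,0.55],
    [0,0,0.7],
    [0,0,0.85],
    [0,0,1.0],
    [0,0,1.063],
  ],
  squeeze=20,
)

```text
time: 24.35
position: [0.5388, 0.3042, 0.2486]
tool_rot: [0.968, 0.249, -0.001, 0.0]
ft_force: [1.0, -0.2, -0.6]
grip_width: 0.0531
grip_force: 20.0
```

```bash
python3 - <<'E'
from h import *
st();plan([(.539,.302,.089,29)])
E
```

```text
t 24.35 pos [0.5388 0.3042 0.2486] yaw 28.88 F [ 1.  -0.2 -0.6] w 0.0531 gf 20.0 q [ 0.33  0.49  1.42 -0.    1.23  1.4 ]
[-0.06, 0.2, 15.96] [0.0, 0.002, -0.002]
```

Emit:
play_rows(
  gripper=[0.4,0.4,0.4,0.4,0.4,0.4,0.4,-0.5,-0.5,-0.5,-0.5,-0.5],
  delta_pos=[
    [0,0.2,4],
    [0,0.2,8],
    [0,0.2,11],
    [0,0.2,13.5],
    [0,0.2,15],
    [0,0.2,15.9],
    [0,0.2,15.9],
    [0,0.2,15.9],
    [0,0.2,15.9],
    [0,0.2,15.9],
    [0,0.2,13],
    [0,0.2,9],
  ],
  turn=[
    [0,0,0],
    [0,0,0],
    [0,0,0],
    [0,0,0],
    [0,0,0],
    [0,0,0],
    [0,0,0],
    [0,0,0],
    [0,0,0],
    [0,0,0],
    [0,0,0],
    [0,0,0],
  ],
)

```text
time: 25.85
position: [0.5392, 0.3007, 0.1594]
tool_rot: [0.968, 0.251, -0.001, 0.0]
ft_force: [1.5, 0.5, 0.4]
grip_width: 0.0651
grip_force: 0.0
```

Emit:
play_rows(
  gripper=[-1,-1,-1,-1,-1,-1,-1,-1],
  delta_pos=[
    [0,0,-4],
    [0,0,-8],
    [-4,0,-12],
    [-8,0,-14],
    [-12,0,-14],
    [-14,0,-14],
    [-14,0,-14],
    [-14,0,-14],
  ],
  turn=[
    [0,0,0],
    [0,0,0],
    [0,0,0],
    [0,0,0],
    [0,0,0],
    [0,0,0],
    [0,0,0],
    [0,0,0],
  ],
)

```text
time: 26.85
position: [0.4188, 0.2335, 0.3]
tool_rot: [0.968, 0.251, 0.001, -0.0]
ft_force: [0.9, -0.5, 0.4]
grip_width: 0.0868
grip_force: 0.0
```

```bash
python3 - <<'E'
from h import *
st();c=cam('top');s=cam('side');meds(c)
A=np.zeros((600,800,3),np.uint8);A[:,:400]=cv2.resize(c['color'][155:305,250:350,::-1],(400,600),interpolation=cv2.INTER_CUBIC)
A[:300,400:]=cv2.resize(s['color'][215:320,230:370,::-1],(400,300),interpolation=cv2.INTER_CUBIC);A[300:,400:]=cv2.resize(s['color'][220:370,100:300,::-1],(400,300))
cv2.imwrite('pics/v5.png',A)
E
```

```text
t 26.85 pos [0.4188 0.2335 0.3   ] yaw 29.03 F [ 0.9 -0.5  0.4] w 0.0868 gf 0.0 q [0.28 0.23 1.68 0.   1.22 1.34]
white 299.0 263.5 r 6.8 A 53.5 [ 0.4911 -0.0204  0.029 ]
white 306.4 185.9 r 6.1 A 40.5 [ 0.7132 -0.0219  0.029 ]
white 310.4 149.6 r 15.8 A 708.5 [ 0.8221 -0.0241  0.029 ]
```

View pics/v5.png

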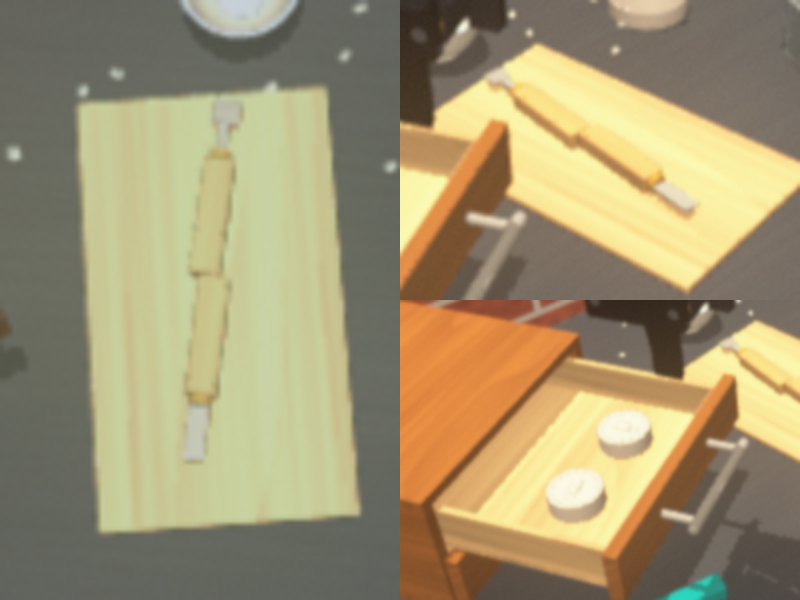

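Both medallions lie flat in the drawer. In the top crop (4x, offset (250,155)), the spade tool's grip runs from (221,155) to its butt at (204,272). The straight tool's grip runs from its butt at (213,278) to (202,400). The two butts touch.

```bash
python3 - <<'E'
from h import *
np.set_printoptions(precision=4,suppress=True)
c=cam('top');s=cam('side')
f=lambda x,y:(x/4+250,y/4+155);g=lambda x,y:((x-400)/2.857+230,y/2.857+215)
U=[f(221,155),f(204,272),f(213,278),f(202,400)]
P=onplane(c,U,.026);print(P);print(tri(c,U,s,[g(518,92),g(580,128),g(584,134),g(660,177)]))
for n,a,b in(('spade',P[1],P[0]),('straight',P[2],P[3])):
    d=b-a;print(n,'yaw',np.degrees(np.arctan2(d[1],d[0])),np.linalg.norm(d),'grasp',a+.53*d)
G=P[2]+.53*(P[3]-P[2]);yaw=np.degrees(np.arctan2(*(P[3]-P[2])[1::-1]))
for w in (yaw,yaw+180): print(w);plan([(G[0],G[1],.2,w),(G[0],G[1],.012,w)])
E
```

```text
[[ 0.691  -0.0204  0.026 ]
 [ 0.6057 -0.0158  0.026 ]
 [ 0.6019 -0.0224  0.026 ]
 [ 0.5154 -0.0223  0.026 ]]
[[ 0.694  -0.0198  0.0158  0.    ]
 [ 0.6056 -0.0158  0.0262  0.    ]
 [ 0.6049 -0.0211  0.017   0.0026]
 [ 0.5157 -0.0223  0.0223  0.001 ]]
spade yaw -3.0925231552775605 0.08544711233828181 grasp [ 0.6509 -0.0182  0.026 ]
straight yaw 179.89945401908287 0.08644674527922444 grasp [ 0.5561 -0.0223  0.026 ]
179.89945401908287
[-0.38, 29.05, 9.93] [0.0, -0.0, -2.633]
[-0.38, 29.05, 28.73] [0.0, -0.0, -2.633]
359.8994540190829
[-0.38, 29.05, 9.93] [-0.0, -0.0, 0.509]
[-0.38, 29.05, 28.73] [-0.0, -0.0, 0.509]
```

Emit:
play_rows(
  gripper=[-0.5,-0.5,-0.5,-0.5,-0.5,-0.5,-0.5,-0.5,-0.5,-0.5,-0.5,-0.5],
  delta_pos=[
    [0,2.5,0],
    [0,5,0],
    [0,7.5,0],
    [0,10,0],
    [0,12.5,0],
    [0,15,0],
    [0,17.5,0],
    [0,20,1],
    [0,22.5,2],
    [0,25,4],
    [0,27.5,6],
    [-0.4,29,9],
  ],
  turn=[
    [0,0,-0.18],
    [0,0,-0.36],
    [0,0,-0.54],
    [0,0,-0.72],
    [0,0,-0.9],
    [0,0,-1.08],
    [0,0,-1.26],
    [0,0,-1.44],
    [0,0,-1.62],
    [0,0,-1.8],
    [0,0,-1.98],
    [0,0,-2.16],
  ],
)

```text
time: 28.55
position: [0.557, -0.0237, 0.2091]
tool_rot: [0.233, 0.973, -0.0, 0.001]
ft_force: [-1.2, 0.3, -0.5]
grip_width: 0.0653
grip_force: 0.0
```

```bash
python3 - <<'E'
from h import *
st();plan([(.5561,-.0223,.14,179.9),(.5561,-.0223,.012,179.9)])
E
```

```text
t 28.55 pos [ 0.557  -0.0237  0.2091] yaw 153.11 F [-1.2  0.3 -0.5] w 0.0653 gf 0.0 q [-0.24  0.45  1.62 -0.    1.07 -1.34]
[0.17, 0.08, 6.91] [-0.0, 0.003, -0.468]
[0.2, 0.07, 19.71] [-0.0, 0.003, -0.468]
```

Emit:
play_rows(
  gripper=[-0.5,-0.5,-0.5,-0.5,-0.5,-0.5,-0.5,0,0.5,1,1,1],
  delta_pos=[
    [0.2,0.1,2],
    [0.2,0.1,5],
    [0.2,0.1,9],
    [0.2,0.1,13],
    [0.2,0.1,17],
    [0.2,0.1,19.7],
    [0.2,0.1,19.7],
    [0.2,0.1,19.7],
    [0.2,0.1,19.7],
    [0.2,0.1,19.7],
    [0.2,0.1,19.7],
    [0.2,0.1,19.7],
  ],
  turn=[
    [0,0,-0.18],
    [0,0,-0.36],
    [0,0,-0.468],
    [0,0,-0.468],
    [0,0,-0.468],
    [0,0,-0.468],
    [0,0,-0.468],
    [0,0,-0.468],
    [0,0,-0.468],
    [0,0,-0.468],
    [0,0,-0.468],
    [0,0,-0.468],
  ],
)

```text
time: 30.05
position: [0.5536, -0.0206, 0.0128]
tool_rot: [0.003, 1.0, -0.0, 0.0]
ft_force: [0.0, 0.5, 0.3]
grip_width: 0.023
grip_force: 0.0
```

```bash
python3 - <<'E'
from h import *
st();p=robot.get_obs()['position'];plan([(p[0],p[1],.25,180),(.4664,-.2705,.2,165.5)])
E
```

```text
t 30.05 pos [ 0.5536 -0.0206  0.0128] yaw 179.61 F [0.  0.5 0.3] w 0.023 gf 0.0 q [-0.24  0.76  1.75 -0.    0.63 -1.8 ]
[-0.01, -0.0, -23.72] [-0.0, 0.0, -0.007]
[8.55, -25.05, -18.72] [-0.0, 0.0, 0.246]
```

Emit:
play_rows(
  gripper=[1,1,1,1,1,1,1],
  delta_pos=[
    [0,0,0],
    [0,0,0],
    [0,0,0],
    [0,0,-2],
    [0,0,-6],
    [0,0,-11],
    [0,0,-13],
  ],
  turn=[
    [0,0,0],
    [0,0,0],
    [0,0,0],
    [0,0,0],
    [0,0,0],
    [0,0,0],
    [0,0,0],
  ],
  squeeze=25,
)

```text
time: 30.92
position: [0.5548, -0.0208, 0.1451]
tool_rot: [0.003, 1.0, -0.0, 0.002]
ft_force: [0.6, -0.5, -0.7]
grip_width: 0.0219
grip_force: 24.9
```

```bash
python3 - <<'E'
from h import *
st();plan([(.4664,-.2705,.2,165.5),(.4664,-.2705,.014,165.5)])
c=cam('top');s=cam('side')
A=np.hstack([cv2.resize(c['color'][155:305,250:350,::-1],(400,600)),cv2.resize(s['color'][170:320,230:330,::-1],(400,600))]);cv2.imwrite('pics/v6.png',A)
E
```

```text
t 30.93 pos [ 0.5548 -0.0208  0.1451] yaw 179.61 F [ 0.6 -0.5 -0.7] w 0.0219 gf 24.9 q [-0.24  0.54  1.69  0.    0.91 -1.8 ]
[8.65, -25.04, -5.51] [-0.0, 0.004, 0.246]
[8.73, -25.02, 13.09] [-0.0, 0.004, 0.246]
```

View pics/v6.png

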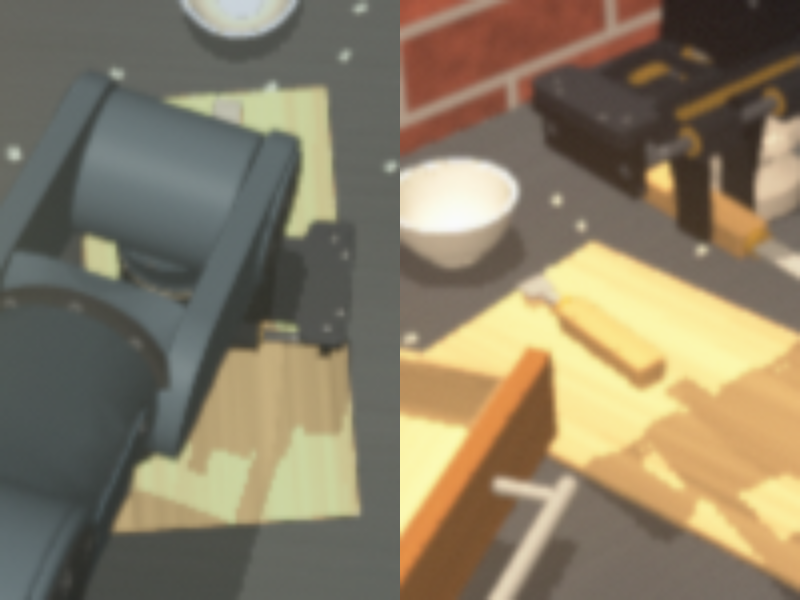

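The straight tool is held level, seen at (710,215) in the crop. The spade tool is undisturbed.

Emit:
play_rows(
  gripper=[1,1,1,1,1,1,1,1,1,1,1,1],
  delta_pos=[
    [1,-4,-3],
    [2.5,-8,-5.5],
    [4,-12,-5.5],
    [5.5,-16,-5.5],
    [7,-20,-5.5],
    [8,-23,-5.5],
    [8.7,-25,-5.5],
    [8.7,-25,-5.5],
    [8.7,-25,-5.5],
    [8.7,-25,-2],
    [8.7,-25,2],
    [8.7,-25,2],
  ],
  turn=[
    [0,0,0],
    [0,0,0.05],
    [0,0,0.1],
    [0,0,0.15],
    [0,0,0.2],
    [0,0,0.246],
    [0,0,0.246],
    [0,0,0.246],
    [0,0,0.246],
    [0,0,0.246],
    [0,0,0.246],
    [0,0,0.246],
  ],
)

```text
time: 32.52
position: [0.4631, -0.2669, 0.1199]
tool_rot: [0.125, 0.992, 0.002, -0.003]
ft_force: [-0.4, 0.3, -1.2]
grip_width: 0.0217
grip_force: 24.9
```

```bash
python3 - <<'E'
from h import *
st();plan([(.4664,-.2705,.014,165.5)])
E
```

```text
t 32.52 pos [ 0.4631 -0.2669  0.1199] yaw 165.6 F [-0.4  0.3 -1.2] w 0.0217 gf 24.9 q [-0.73  0.56  1.75  0.    0.84 -2.05]
[-0.49, -0.31, 10.59] [0.004, -0.007, 0.002]
```

Emit:
play_rows(
  gripper=[1,1,1,1,1,1,0.2,0.1,0.1,0.1,0.1,0.1],
  delta_pos=[
    [-0.4,-0.3,2],
    [-0.4,-0.3,5],
    [-0.4,-0.3,8],
    [-0.4,-0.3,10],
    [-0.4,-0.3,10.6],
    [-0.4,-0.3,10.6],
    [-0.4,-0.3,10.6],
    [-0.4,-0.3,10.6],
    [-0.4,-0.3,7],
    [-0.4,-0.3,2],
    [-0.4,-0.3,-3],
    [-0.4,-0.3,-8],
  ],
  turn=[
    [0,0,0],
    [0,0,0],
    [0,0,0],
    [0,0,0],
    [0,0,0],
    [0,0,0],
    [0,0,0],
    [0,0,0],
    [0,0,0],
    [0,0,0],
    [0,0,0],
    [0,0,0],
  ],
)

```text
time: 34.02
position: [0.4681, -0.2736, 0.2043]
tool_rot: [0.126, 0.992, 0.0, 0.0]
ft_force: [0.5, 0.2, -0.5]
grip_width: 0.039
grip_force: 0.0
```

```bash
python3 - <<'E'
from h import *
st();plan([(.6509,-.0182,.2,180-3.1),(.6509,-.0182,.2,-3.1)])
c=cam('top');s=cam('side');meds(c)
hsv=cv2.cvtColor(s['color'],cv2.COLOR_RGB2HSV);m=cv2.inRange(hsv,(10,105,120),(25,255,255));z=np.zeros_like(m);z[225:310,236:370]=m[225:310,236:370]
for q in cv2.findContours(z,cv2.RETR_EXTERNAL,cv2.CHAIN_APPROX_NONE)[0]:
    if cv2.contourArea(q)>60: print(cv2.minAreaRect(q),onplane(s,[cv2.minAreaRect(q)[0]],.02))
A=np.hstack([cv2.resize(c['color'][155:305,250:350,::-1],(400,600)),cv2.resize(c['color'][210:340,350:470,::-1],(400,433))[:,:]if 0 else cv2.resize(c['color'][200:350,360:460,::-1],(400,600))]);cv2.imwrite('pics/v7.png',A)
E
```

```text
t 34.02 pos [ 0.4681 -0.2736  0.2043] yaw 165.53 F [ 0.5  0.2 -0.5] w 0.039 gf 0.0 q [-0.74  0.44  1.66  0.    1.04 -2.05]
[-11.32, 29.3, 0.43] [0.0, 0.0, -0.198]
[-11.32, 29.3, 0.43] [0.0, -0.0, 2.943]
white 306.4 185.9 r 6.1 A 40.5 [ 0.7132 -0.0219  0.029 ]
white 310.4 149.6 r 15.8 A 708.5 [ 0.8221 -0.0241  0.029 ]
((324.8312683105469, 293.68194580078125), (88.01717376708984, 30.377304077148438), 0.6585431694984436) [[0.46911543 0.01018761 0.02      ]]
((277.4999694824219, 282.5), (52.99999237060547, 82.99998474121094), 90.0) [[0.57182088 0.06147949 0.02      ]]
((337.9615478515625, 259.1922912597656), (67.1180419921875, 3.85127592086792), 24.304548263549805) [[ 0.53775454 -0.10211347  0.02      ]]
((279.3657531738281, 252.867919921875), (39.9515266418457, 11.588278770446777), 37.40536117553711) [[ 0.65670934 -0.01541403  0.02      ]]
```

View pics/v7.png

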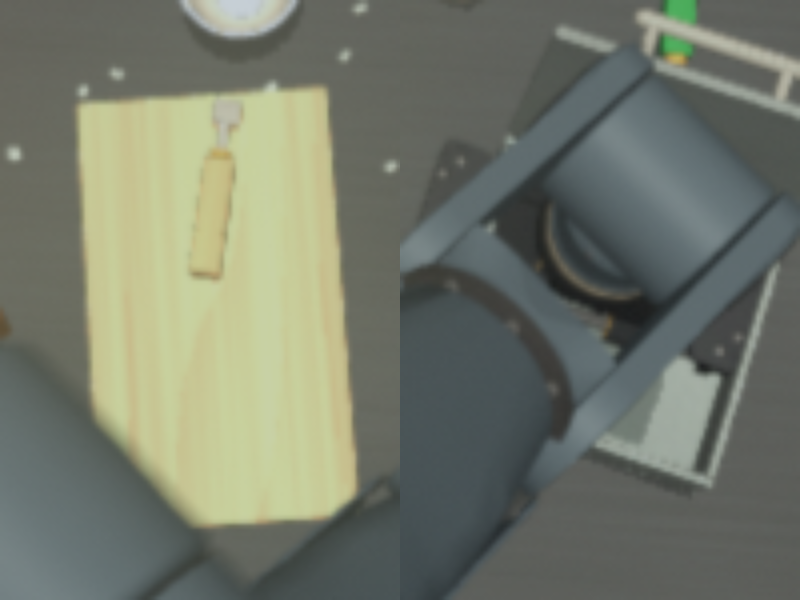

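The spade tool is still at the measured place, with its grip from (221,155) to (204,272) in the crop. The arm hides most of the chest. Now picking up the spade tool.

Emit:
play_rows(
  gripper=[-0.5,-0.5,-0.5,-0.5,-0.5,-0.5,-0.5,-0.5,-0.5,-0.5,-0.5,-0.5],
  delta_pos=[
    [-2,5,-1],
    [-4,10,-1],
    [-6,15,-1],
    [-8,20,-1],
    [-10,25,-1],
    [-11.3,29.3,0],
    [-11.3,29.3,2],
    [-11.3,29.3,7],
    [-11.3,29.3,12],
    [-11.3,29.3,16.5],
    [-11.3,29.3,19.2],
    [-11.3,29.3,19.2],
  ],
  turn=[
    [0,0,-0.1],
    [0,0,-0.198],
    [0,0,-0.198],
    [0,0,-0.198],
    [0,0,-0.198],
    [0,0,-0.198],
    [0,0,-0.198],
    [0,0,-0.198],
    [0,0,-0.198],
    [0,0,-0.198],
    [0,0,-0.198],
    [0,0,-0.198],
  ],
)

```text
time: 35.62
position: [0.65, -0.0181, 0.0094]
tool_rot: [0.027, 1.0, 0.0, -0.001]
ft_force: [-0.0, -0.0, 0.1]
grip_width: 0.0655
grip_force: 0.0
```

Emit:
play_rows(
  gripper=[0,0.5,1,1,1,1,1,1,1,1,1],
  delta_pos=[
    [0,0,0],
    [0,0,0],
    [0,0,0],
    [0,0,0],
    [0,0,0],
    [0,0,0],
    [0,0,0],
    [0,0,-3],
    [0,0,-8],
    [0,0,-13],
    [0,0,-15],
  ],
  turn=[
    [0,0,0],
    [0,0,0],
    [0,0,0],
    [0,0,0],
    [0,0,0],
    [0,0,0],
    [0,0,0],
    [0,0,0],
    [0,0,0],
    [0,0,0],
    [0,0,0],
  ],
)

```text
time: 37.0
position: [0.6523, -0.0188, 0.1641]
tool_rot: [0.027, 1.0, -0.001, 0.003]
ft_force: [0.1, -0.9, -1.5]
grip_width: 0.0219
grip_force: 25.0
```

```bash
python3 - <<'E'
from h import *
st();plan([(.4486,-.3382,.18,165.5),(.4486,-.3382,.016,165.5)])
E
```

```text
t 37.0 pos [ 0.6523 -0.0188  0.1641] yaw 176.87 F [ 0.1 -0.9 -1.5] w 0.0219 gf 25.0 q [-0.2   0.63  1.42 -0.    1.09 -1.72]
[18.59, -33.01, -1.66] [-0.0, 0.006, 0.198]
[18.68, -33.0, 14.74] [-0.0, 0.006, 0.198]
```

Emit:
play_rows(
  gripper=[1,1,1,1,1,1,1,1,1,1,1,1],
  delta_pos=[
    [5,-1,-1.7],
    [10,-3,-1.7],
    [14,-7,-1.7],
    [17,-11,-1.7],
    [18.6,-15,-1.7],
    [18.6,-20,-1.7],
    [18.6,-25,-1.7],
    [18.6,-29,-1.7],
    [18.6,-33,-1.7],
    [18.6,-33,0],
    [18.6,-33,4],
    [18.6,-33,4],
  ],
  turn=[
    [0,0,0],
    [0,0,0.05],
    [0,0,0.1],
    [0,0,0.15],
    [0,0,0.198],
    [0,0,0.198],
    [0,0,0.198],
    [0,0,0.198],
    [0,0,0.198],
    [0,0,0.198],
    [0,0,0.198],
    [0,0,0.198],
  ],
)

```text
time: 38.5
position: [0.4448, -0.3358, 0.1179]
tool_rot: [0.126, 0.992, 0.003, -0.003]
ft_force: [0.3, 0.1, -0.8]
grip_width: 0.0216
grip_force: 25.0
```

```bash
python3 - <<'E'
from h import *
st();plan([(.4486,-.3382,.016,165.5)])
E
```

```text
t 38.5 pos [ 0.4448 -0.3358  0.1179] yaw 165.49 F [ 0.3  0.1 -0.8] w 0.0216 gf 25.0 q [-0.85  0.58  1.69 -0.    0.87 -2.16]
[-0.5, -0.18, 10.19] [0.004, -0.007, -0.0]
```

Lower, release, rise and move back clear to look at the chest.

Emit:
play_rows(
  gripper=[1,1,1,1,1,1,0.2,0.1,0.1,0.1,0.1,0.1],
  delta_pos=[
    [-0.4,-0.2,2],
    [-0.4,-0.2,5],
    [-0.4,-0.2,8],
    [-0.4,-0.2,9.8],
    [-0.4,-0.2,10.2],
    [-0.4,-0.2,10.2],
    [-0.4,-0.2,10.2],
    [-0.4,-0.2,10.2],
    [-0.4,-0.2,7],
    [-0.4,-0.2,2],
    [-0.4,-0.2,-3],
    [-0.4,-0.2,-8],
  ],
  turn=[
    [0,0,0],
    [0,0,0],
    [0,0,0],
    [0,0,0],
    [0,0,0],
    [0,0,0],
    [0,0,0],
    [0,0,0],
    [0,0,0],
    [0,0,0],
    [0,0,0],
    [0,0,0],
  ],
)

```text
time: 40.0
position: [0.4502, -0.3406, 0.2028]
tool_rot: [0.126, 0.992, -0.0, 0.0]
ft_force: [-0.4, -0.0, -0.4]
grip_width: 0.039
grip_force: 0.0
```

```bash
python3 - <<'E'
from h import *
st()
for d in(0.03,):
  plan([(.44,.13,.25,119),(.39,.16,.25,119)])
E
```

```text
t 40.0 pos [ 0.4502 -0.3406  0.2028] yaw 165.51 F [-0.4 -0.  -0.4] w 0.039 gf 0.0 q [-0.85  0.47  1.61 -0.    1.06 -2.16]
[12.75, 45.31, -4.76] [-0.0, 0.001, 0.812]
[18.34, 46.96, -4.76] [-0.0, 0.001, 0.812]
```

Emit:
play_rows(
  gripper=[1,1,1,1,1,1,1,1,1,1,1,1],
  delta_pos=[
    [1,4,-4.8],
    [3,8,-4.8],
    [5,13,-4.8],
    [7,18,-4.8],
    [9,23,-4.8],
    [11,28,-4.8],
    [13,33,-4.8],
    [15,38,-4.8],
    [17,43,-4.8],
    [18,47,-4.8],
    [18,47,-4.8],
    [18,47,-4.8],
  ],
  turn=[
    [0,0,0.08],
    [0,0,0.16],
    [0,0,0.24],
    [0,0,0.32],
    [0,0,0.4],
    [0,0,0.48],
    [0,0,0.56],
    [0,0,0.64],
    [0,0,0.72],
    [0,0,0.812],
    [0,0,0.812],
    [0,0,0.812],
  ],
)

```text
time: 41.5
position: [0.3934, 0.1591, 0.2488]
tool_rot: [0.507, 0.862, -0.0, 0.0]
ft_force: [-0.4, 0.2, 0.5]
grip_width: 0.0005
grip_force: 0.0
```

```bash
python3 - <<'E'
from h import *
st();c=cam('top');s=cam('side')
cv2.imwrite('pics/v8.png',np.hstack([cv2.resize(c['color'][205:325,355:475,::-1],(450,450)),cv2.resize(s['color'][215:370,100:220,::-1],(348,450))]))
E
```

```text
t 41.5 pos [0.3934 0.1591 0.2488] yaw 119.07 F [-0.4  0.2  0.5] w 0.0005 gf 0.0 q [ 0.12  0.22  1.88 -0.    1.05 -0.39]
```

View pics/v8.png

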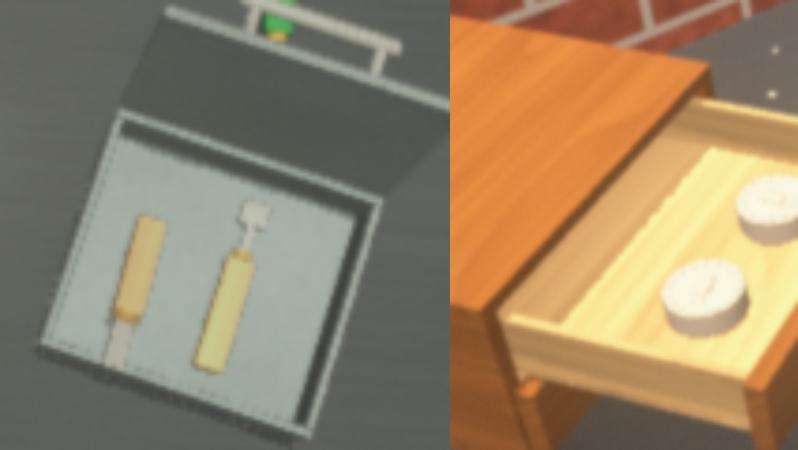

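The spade tool lies flat in the chest. The straight tool points the other way from what I assumed: its blade, at (115,365) in the crop, rests on the front rim and its grip looks foreshortened, so it is tilted about 27°. I'll re-grip it and shift it back about 45 mm.

```bash
python3 - <<'E'
from h import *
np.set_printoptions(precision=4,suppress=True)
c=cam('top');f=lambda x,y:(x/3.75+355,y/3.75+205)
C=np.array([.473,-.324]);t=np.radians(-14.6);ux=np.array([np.cos(t),np.sin(t)]);uy=np.array([-ux[1],ux[0]])
loc=lambda P:np.c_[(P[:,:2]-C)@ux,(P[:,:2]-C)@uy]
print('rim corners(z .065)',loc(onplane(c,[f(120,113),f(380,203),f(43,345),f(310,435)],.065)))
b=onplane(c,[f(150,216)],.024)
for z in(.024,.04,.05,.06,.07):
    e=onplane(c,[f(127,320)],z);k=onplane(c,[f(115,367)],z+.01);print(z,e,loc(e),'len',np.linalg.norm(e-b),'tip',loc(k))
print('butt',b,loc(b));S=onplane(c,[f(240,252),f(210,370),f(257,203)],.024);print('spade',S,loc(S),np.linalg.norm(S[0]-S[1]))
E
```

```text
rim corners(z .065) [[ 0.0869  0.0964]
 [ 0.085  -0.0987]
 [-0.0896  0.097 ]
 [-0.0882 -0.0982]]
0.024 [[ 0.4375 -0.2703  0.024 ]] [[-0.0479  0.043 ]] len 0.07854897027366446 tip [[-0.0842  0.0418]]
0.04 [[ 0.4357 -0.2684  0.04  ]] [[-0.0501  0.0444]] len 0.08220740943119992 tip [[-0.086   0.0432]]
0.05 [[ 0.4346 -0.2672  0.05  ]] [[-0.0515  0.0452]] len 0.08597924973439637 tip [[-0.0872  0.0441]]
0.06 [[ 0.4334 -0.2661  0.06  ]] [[-0.0529  0.0461]] len 0.09073056396550605 tip [[-0.0883  0.0449]]
0.07 [[ 0.4323 -0.2649  0.07  ]] [[-0.0543  0.0469]] len 0.09631650805140417 tip [[-0.0894  0.0458]]
butt [[ 0.515 -0.283  0.024]] [[0.0303 0.0502]]
spade [[ 0.4936 -0.3499  0.024 ]
 [ 0.4061 -0.3319  0.024 ]
 [ 0.5308 -0.3609  0.024 ]] [[ 0.0264 -0.0199]
 [-0.0627 -0.0245]
 [ 0.0652 -0.0211]] 0.08928686095252918
```

```bash
python3 - <<'E'
from h import *
plan([(.4557,-.2714,.25,165.5),(.4557,-.2714,.025,165.5)])
E
```

```text
[-40.62, -15.34, -0.13] [-0.0, 0.0, -0.813]
[-40.62, -15.34, 22.37] [-0.0, 0.0, -0.813]
```

Emit:
play_rows(
  gripper=[-0.1,-0.1,-0.1,-0.1,-0.1,-0.1,-0.1,-0.1,-0.1,-0.1,-0.1,-0.1],
  delta_pos=[
    [-4,-1.5,0],
    [-8,-3,0],
    [-12,-4.6,0],
    [-17,-6.4,0],
    [-22,-8.3,0],
    [-27,-10.2,0],
    [-32,-12,0],
    [-37,-14,0],
    [-40.6,-15.3,0],
    [-40.6,-15.3,4],
    [-40.6,-15.3,9],
    [-40.6,-15.3,12],
  ],
  turn=[
    [0,0,-0.1],
    [0,0,-0.2],
    [0,0,-0.3],
    [0,0,-0.4],
    [0,0,-0.5],
    [0,0,-0.6],
    [0,0,-0.7],
    [0,0,-0.8],
    [0,0,-0.813],
    [0,0,-0.813],
    [0,0,-0.813],
    [0,0,-0.813],
  ],
)

```text
time: 43.15
position: [0.4546, -0.2704, 0.1264]
tool_rot: [0.127, 0.992, 0.001, -0.001]
ft_force: [-0.2, 0.5, 0.6]
grip_width: 0.0482
grip_force: 0.0
```

```bash
python3 - <<'E'
from h import *
st();plan([(.4557,-.2714,.025,165.5)])
E
```

```text
t 43.15 pos [ 0.4546 -0.2704  0.1264] yaw 165.42 F [-0.2  0.5  0.6] w 0.0482 gf 0.0 q [-0.75  0.54  1.76 -0.    0.84 -2.06]
[-0.16, -0.08, 10.14] [0.001, -0.003, -0.001]
```

Emit:
play_rows(
  gripper=[-0.1,-0.1,-0.1,-0.1,-0.1,0.3,0.7,1,1,1,1,1],
  delta_pos=[
    [-0.1,0,3],
    [-0.1,0,6],
    [-0.1,0,8.5],
    [-0.1,0,10.1],
    [-0.1,0,10.1],
    [-0.1,0,10.1],
    [-0.1,0,10.1],
    [-0.1,0,10.1],
    [-0.1,0,10.1],
    [-0.1,0,10.1],
    [-0.1,0,8.5],
    [-0.1,0,6],
  ],
  turn=[
    [0,0,0],
    [0,0,0],
    [0,0,0],
    [0,0,0],
    [0,0,0],
    [0,0,0],
    [0,0,0],
    [0,0,0],
    [0,0,0],
    [0,0,0],
    [0,0,0],
    [0,0,0],
  ],
)

```text
time: 44.65
position: [0.4568, -0.2695, 0.0688]
tool_rot: [0.126, 0.992, 0.001, -0.001]
ft_force: [0.2, -1.1, -0.6]
grip_width: 0.0219
grip_force: 25.0
```

```bash
python3 - <<'E'
from h import *
st()
E
```

```text
t 44.65 pos [ 0.4568 -0.2695  0.0688] yaw 165.57 F [ 0.2 -1.1 -0.6] w 0.0219 gf 25.0 q [-0.74  0.64  1.79  0.    0.71 -2.06]
```

Emit:
play_rows(
  gripper=[1,1,1,1,1,1,0.5,0.2,0.2,0.2,0.2,0.2],
  delta_pos=[
    [-1.5,0,0],
    [-3,0,0],
    [-4,0,0],
    [-4,0,2],
    [-4,0,4],
    [-4,0,4],
    [-4,0,4],
    [-4,0,4],
    [-4,0,4],
    [-4,0,1],
    [-4,0,-4],
    [-4,0,-9],
  ],
  turn=[
    [0,0,0],
    [0,0,0],
    [0,0,0],
    [0,0,0],
    [0,0,0],
    [0,0,0],
    [0,0,0],
    [0,0,0],
    [0,0,0],
    [0,0,0],
    [0,0,0],
    [0,0,0],
  ],
)

```text
time: 46.15
position: [0.496, -0.2799, 0.1601]
tool_rot: [0.126, 0.992, 0.0, -0.0]
ft_force: [-0.2, -1.4, 0.2]
grip_width: 0.0347
grip_force: 0.0
```

```bash
python3 - <<'E'
from h import *
st();plan([(.3934,.1591,.25,119)])
E
```

```text
t 46.15 pos [ 0.496  -0.2799  0.1601] yaw 165.57 F [-0.2 -1.4  0.2] w 0.0347 gf 0.0 q [-0.71  0.53  1.64  0.    0.97 -2.03]
[20.88, 39.96, -8.98] [0.0, -0.0, 0.813]
```

Emit:
play_rows(
  gripper=[1,1,1,1,1,1,1,1,1,1,1,1],
  delta_pos=[
    [1,2,-4],
    [3,6,-9],
    [5,10,-9],
    [7,15,-9],
    [9,19,-9],
    [11,23,-9],
    [13,27,-9],
    [15,31,-9],
    [17.5,35,-9],
    [20.9,40,-9],
    [20.9,40,-9],
    [20.9,40,-9],
  ],
  turn=[
    [0,0,0.08],
    [0,0,0.16],
    [0,0,0.24],
    [0,0,0.32],
    [0,0,0.4],
    [0,0,0.48],
    [0,0,0.56],
    [0,0,0.64],
    [0,0,0.72],
    [0,0,0.813],
    [0,0,0.813],
    [0,0,0.813],
  ],
)

```text
time: 47.65
position: [0.3936, 0.1593, 0.2489]
tool_rot: [0.507, 0.862, 0.0, 0.001]
ft_force: [0.3, 0.6, -0.4]
grip_width: 0.0002
grip_force: 0.0
```

```bash
python3 - <<'E'
from h import *
st();c=cam('top');s=cam('side')
A=np.zeros((450,800,3),np.uint8);A[:,:450]=cv2.resize(c['color'][205:325,355:475,::-1],(450,450));A[:225,450:]=cv2.resize(s['color'][180:260,350:475,::-1],(350,225));A[225:,450:]=cv2.resize(s['color'][230:330,120:275,::-1],(350,225))
cv2.imwrite('pics/v9.png',A)
# bar check after handle contact: yaw 119 tool y = cab +x
ux=np.array([np.cos(np.radians(29)),np.sin(np.radians(29))]);b=np.array([.4508,.201])
p=b-.035*ux;plan([(p[0],p[1],.25,119),(p[0],p[1],.095,119)])
E
```

```text
t 47.65 pos [0.3936 0.1593 0.2489] yaw 119.1 F [ 0.3  0.6 -0.4] w 0.0002 gf 0.0 q [ 0.12  0.22  1.87 -0.    1.05 -0.39]
[0.99, 3.52, -0.12] [0.001, 0.001, -0.001]
[1.0, 3.51, 15.38] [0.001, 0.001, -0.001]
```

View pics/v9.png

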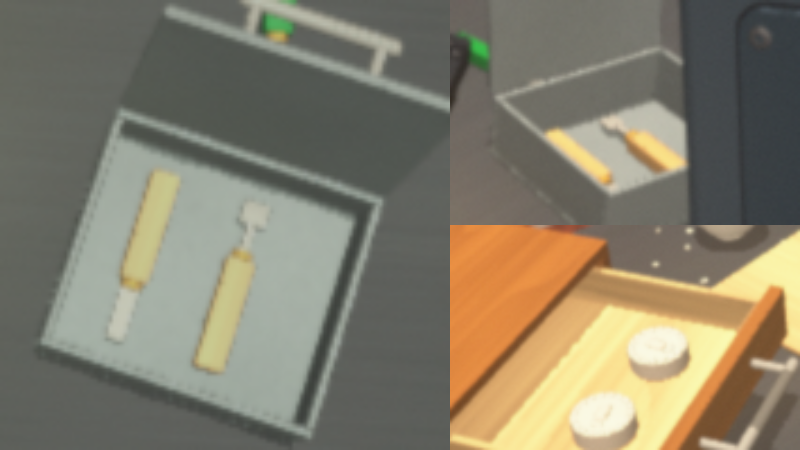

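Both tools lie flat in the chest and both medallions are flat in the drawer. Closing the drawer now: first a slow push on the bar with shut fingers.

Emit:
play_rows(
  gripper=[1,1,1,1,1,1,1,1,1,1,1,1],
  delta_pos=[
    [1,3,3],
    [1,3.3,7],
    [1,3.3,11],
    [1,3.3,14],
    [1,3.3,15.3],
    [1,3.6,15.3],
    [1,4.4,15.3],
    [1,5.2,15.3],
    [1,6,15.3],
    [1,7,15.3],
    [1,8,15.3],
    [1,9,15.3],
  ],
  turn=[
    [0,0,0],
    [0,0,0],
    [0,0,0],
    [0,0,0],
    [0,0,0],
    [0,0,0],
    [0,0,0],
    [0,0,0],
    [0,0,0],
    [0,0,0],
    [0,0,0],
    [0,0,0],
  ],
)

```text
time: 49.25
position: [0.4678, 0.2122, 0.0955]
tool_rot: [0.508, 0.862, -0.0, -0.0]
ft_force: [-0.8, 0.0, 1.4]
grip_width: 0.0007
grip_force: 0.7
```

Emit:
play_rows(
  gripper=[1,1,1,1,1,1,1,1,1,1,1,1],
  delta_pos=[
    [0,0.8,0],
    [0,1.6,0],
    [0,2.4,0],
    [0,3.2,0],
    [0,4,0],
    [0,4.8,0],
    [0,5.6,0],
    [0,6.4,0],
    [0,7.2,0],
    [0,8,0],
    [0,8.6,0],
    [0,9,0],
  ],
  turn=[
    [0,0,0],
    [0,0,0],
    [0,0,0],
    [0,0,0],
    [0,0,0],
    [0,0,0],
    [0,0,0],
    [0,0,0],
    [0,0,0],
    [0,0,0],
    [0,0,0],
    [0,0,0],
  ],
)

```text
time: 50.75
position: [0.5466, 0.2555, 0.0956]
tool_rot: [0.508, 0.862, 0.0, 0.0]
ft_force: [-1.5, -0.2, 0.6]
grip_width: 0.0003
grip_force: 0.6
```

```bash
python3 - <<'E'
from h import *
st();p=robot.get_obs()['position'];ux=np.array([np.cos(np.radians(29)),np.sin(np.radians(29))]);print('to initial bar',(np.array([.5847,.2756])-p[:2])@ux)
E
```

```text
t 50.75 pos [0.5466 0.2555 0.0956] yaw 119.0 F [-1.5 -0.2  0.6] w 0.0003 gf 0.6 q [ 0.25  0.66  1.59 -0.    0.88 -0.25]
to initial bar 0.043101288324337676
```

Emit:
play_rows(
  gripper=[1,1,1,1,1,1,1],
  delta_pos=[
    [0,0.6,0],
    [0,1.2,0],
    [0,1.7,0],
    [0,2.2,0],
    [0,2.6,0],
    [0,2.8,0],
    [0,2.8,0],
  ],
  turn=[
    [0,0,0],
    [0,0,0],
    [0,0,0],
    [0,0,0],
    [0,0,0],
    [0,0,0],
    [0,0,0],
  ],
)

```text
time: 51.62
position: [0.571, 0.2691, 0.0956]
tool_rot: [0.508, 0.862, 0.0, 0.0]
ft_force: [-0.2, -0.1, 0.1]
grip_width: 0.0005
grip_force: 0.0
```

Emit:
play_rows(
  gripper=[1,1,1,1],
  delta_pos=[
    [0,0.3,0],
    [0,0.6,0],
    [0,0.6,0],
    [0,0.6,0],
  ],
  turn=[
    [0,0,0],
    [0,0,0],
    [0,0,0],
    [0,0,0],
  ],
)

```text
time: 52.12
position: [0.5762, 0.272, 0.0956]
tool_rot: [0.508, 0.862, 0.0, 0.0]
ft_force: [0.3, -0.4, 0.1]
grip_width: 0.0009
grip_force: 0.0
```

Still no stop; continuing in small steps.

Emit:
play_rows(
  gripper=[1,1,1,1],
  delta_pos=[
    [0,0.3,0],
    [0,0.6,0],
    [0,0.6,0],
    [0,0.6,0],
  ],
  turn=[
    [0,0,0],
    [0,0,0],
    [0,0,0],
    [0,0,0],
  ],
)

```text
time: 52.62
position: [0.5813, 0.2749, 0.0956]
tool_rot: [0.508, 0.862, 0.0, 0.0]
ft_force: [-0.1, -0.1, -0.3]
grip_width: 0.0003
grip_force: 0.0
```

```bash
python3 - <<'E'
from h import *
st();c=cam('side');cc=cam('top')
cv2.imwrite('pics/v10.png',np.hstack([cv2.resize(c['color'][230:350,100:260,::-1],(400,300)),cv2.resize(cc['color'][80:245,80:300,::-1],(400,300))]))
E
```

```text
t 52.62 pos [0.5813 0.2749 0.0956] yaw 118.99 F [-0.1 -0.1 -0.3] w 0.0003 gf 0.0 q [ 0.27  0.71  1.49  0.    0.95 -0.24]
```

View pics/v10.png

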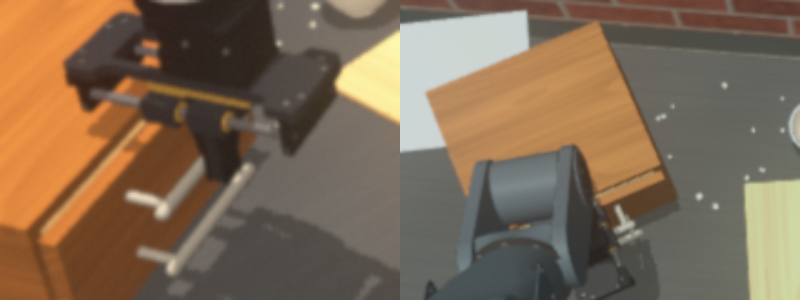

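The fingers are against the bar and a thin gap (about 10–15 mm) still shows at the drawer front. I'll push on until the force rises.

Emit:
play_rows(
  gripper=[1,1,1,1,1],
  delta_pos=[
    [0,0.3,0],
    [0,0.6,0],
    [0,0.8,0],
    [0,0.8,0],
    [0,0.8,0],
  ],
  turn=[
    [0,0,0],
    [0,0,0],
    [0,0,0],
    [0,0,0],
    [0,0,0],
  ],
)

```text
time: 53.35
position: [0.5842, 0.2766, 0.0955]
tool_rot: [0.507, 0.862, -0.004, -0.003]
ft_force: [-6.7, -5.3, 7.2]
grip_width: 0.0001
grip_force: 4.5
```

Emit:
play_rows(
  gripper=[1,1,1,1],
  delta_pos=[
    [0,0.3,0],
    [0,0.4,0],
    [0,0.4,0],
    [0,0.4,0],
  ],
  turn=[
    [0,0,0],
    [0,0,0],
    [0,0,0],
    [0,0,0],
  ],
)

```text
time: 53.85
position: [0.5842, 0.2767, 0.0955]
tool_rot: [0.507, 0.862, -0.008, -0.005]
ft_force: [-12.9, -10.1, 11.8]
grip_width: 0.0004
grip_force: 8.2
```

Emit:
play_rows(
  gripper=[1,1,1,1,1,1,1,1,1,1],
  delta_pos=[
    [0,-2,0],
    [0,-4,0],
    [0,-6,0],
    [0,-6,-4],
    [0,-6,-9],
    [0,-6,-14],
    [-4,-6,-19],
    [-8,-6,-23],
    [-14,-6,-24],
    [-20,-6,-24],
  ],
  turn=[
    [0,0,0],
    [0,0,0],
    [0,0,0],
    [0,0,0],
    [0,0,0],
    [0,0,0],
    [0,0,0],
    [0,0,0],
    [0,0,0],
    [0,0,0],
  ],
)

```text
time: 55.1
position: [0.6379, 0.0755, 0.338]
tool_rot: [0.507, 0.862, 0.002, 0.002]
ft_force: [1.4, 0.7, 1.5]
grip_width: 0.0004
grip_force: 0.0
```

```bash
python3 - <<'E'
from h import *
np.set_printoptions(precision=3,suppress=True)
st();c=cam('top');s=cam('side');save(c,'t11');save(s,'s11')
ux=np.array([np.cos(np.radians(29)),np.sin(np.radians(29))]);uy=np.array([-ux[1],ux[0]])
F=np.array([.640,.310]) # measured front edge mid of cabinet top
for cc,n in((c,'top'),(s,'side')):
  for o in (.03,):
    X=[np.r_[F+ux*a/1000+uy*o,.132] for a in range(10,-70,-4)];uv=proj(cc,X)
    g=cc['color'];print(n,[(a,tuple(int(v) for v in g[int(round(v)),int(round(u))])) for a,(u,v) in zip(range(10,-70,-4),uv)])
# bar: bright low-saturation pixels near expected handle, top view
hsv=cv2.cvtColor(c['color'],cv2.COLOR_RGB2HSV);m=cv2.inRange(hsv,(0,0,120),(180,60,255))
z=np.zeros_like(m);z[175:235,150:235]=m[175:235,150:235]
for q in cv2.findContours(z,cv2.RETR_EXTERNAL,cv2.CHAIN_APPROX_NONE)[0]:
    if cv2.contourArea(q)>30:
        b=cv2.minAreaRect(q);P=onplane(c,cv2.boxPoints(b),.106);print(b,((P[:,:2]-F)@np.c_[ux,uy]))
E
```

```text
t 55.1 pos [0.638 0.075 0.338] yaw 119.05 F [1.4 0.7 1.5] w 0.0004 gf 0.0 q [-0.06  0.45  1.24  0.    1.45 -0.56]
top [(10, (187, 136, 82)), (6, (182, 130, 79)), (2, (132, 93, 59)), (-2, (166, 123, 78)), (-6, (179, 129, 79)), (-10, (184, 134, 81)), (-14, (173, 124, 75)), (-18, (106, 74, 48)), (-22, (92, 64, 43)), (-26, (90, 64, 44)), (-30, (90, 64, 44)), (-34, (98, 68, 45)), (-38, (105, 73, 48)), (-42, (90, 64, 44)), (-46, (85, 69, 56)), (-50, (83, 73, 65)), (-54, (80, 80, 79)), (-58, (84, 89, 90)), (-62, (90, 96, 99)), (-66, (95, 102, 104))]
side [(10, (236, 148, 72)), (6, (141, 84, 43)), (2, (136, 82, 44)), (-2, (199, 131, 75)), (-6, (236, 150, 76)), (-10, (243, 157, 74)), (-14, (239, 150, 72)), (-18, (184, 109, 54)), (-22, (134, 81, 44)), (-26, (129, 78, 43)), (-30, (131, 81, 44)), (-34, (129, 79, 43)), (-38, (129, 80, 45)), (-42, (125, 76, 43)), (-46, (128, 78, 44)), (-50, (132, 81, 45)), (-54, (132, 81, 45)), (-58, (136, 83, 47)), (-62, (167, 111, 72)), (-66, (224, 201, 172))]
((166.0, 214.5), (15.0, 8.0), 90.0) [[-0.014  0.053]
 [-0.023  0.034]
 [-0.061  0.049]
 [-0.052  0.068]]
((211.33680725097656, 181.7437286376953), (43.160396575927734, 12.452332496643066), 2.2025980949401855) [[ 0.007 -0.033]
 [ 0.038 -0.047]
 [-0.014 -0.151]
 [-0.045 -0.136]]
((176.31556701660156, 183.52870178222656), (7.0617876052856445, 17.654468536376953), 5.194429397583008) [[ 0.013  0.014]
 [ 0.057 -0.008]
 [ 0.048 -0.024]
 [ 0.004 -0.002]]
```

The colour profiles show the 18 mm front panel directly against the cabinet front, with no pale interior strip between, so the drawer is shut. Next I go back to the lid bar.

```bash
python3 - <<'E'
from h import *
plan([(.6229,-.3625,.331,75.5)])
E
```

```text
[-37.23, -22.2, 0.59] [0.004, 0.003, 0.752]
```

Emit:
play_rows(
  gripper=[0.5,0.5,0.5,0.5,0.5,0.5,0.5,0.5,0.5,0.5,0.5,0.5],
  delta_pos=[
    [-4,-2.4,0],
    [-8,-4.8,0],
    [-12,-7.2,0],
    [-16,-9.5,0],
    [-20,-12,0],
    [-24,-14.3,0],
    [-28,-16.7,0],
    [-32,-19,0],
    [-35,-21,0],
    [-37.2,-22.2,0.5],
    [-37.2,-22.2,0.5],
    [-37.2,-22.2,0.5],
  ],
  turn=[
    [0,0,0.08],
    [0,0,0.16],
    [0,0,0.24],
    [0,0,0.32],
    [0,0,0.4],
    [0,0,0.48],
    [0,0,0.56],
    [0,0,0.64],
    [0,0,0.72],
    [0,0,0.752],
    [0,0,0.752],
    [0,0,0.752],
  ],
)

```text
time: 56.7
position: [0.6224, -0.3548, 0.3303]
tool_rot: [0.788, 0.616, 0.0, -0.001]
ft_force: [-0.9, -0.4, 0.2]
grip_width: 0.0217
grip_force: 0.0
```

```bash
python3 - <<'E'
from h import *
st();plan([(.6229,-.3625,.192,75.5)])
E
```

```text
t 56.7 pos [ 0.6224 -0.3548  0.3303] yaw 76.01 F [-0.9 -0.4  0.2] w 0.0217 gf 0.0 q [-0.67  0.58  1.03  0.    1.53 -0.43]
[-0.75, 0.25, 13.82] [-0.001, -0.001, 0.009]
```

Emit:
play_rows(
  gripper=[0.5,0.5,0.5,0.5,0.5,0.5,0.5,0.5,1,1,1,1],
  delta_pos=[
    [-0.7,0.2,0],
    [-0.7,0.2,2],
    [-0.7,0.2,5],
    [-0.7,0.2,8],
    [-0.7,0.2,11],
    [-0.7,0.2,13],
    [-0.7,0.2,13.8],
    [-0.7,0.2,13.8],
    [-0.7,0.2,13.8],
    [-0.7,0.2,13.8],
    [-0.7,0.2,13.8],
    [-0.7,0.2,13.8],
  ],
  turn=[
    [0,0,0],
    [0,0,0],
    [0,0,0],
    [0,0,0],
    [0,0,0],
    [0,0,0],
    [0,0,0],
    [0,0,0],
    [0,0,0],
    [0,0,0],
    [0,0,0],
    [0,0,0],
  ],
  squeeze=15,
)

```text
time: 58.2
position: [0.6217, -0.3638, 0.1939]
tool_rot: [0.789, 0.615, -0.0, -0.0]
ft_force: [-4.4, 1.6, 5.5]
grip_width: 0.0102
grip_force: 15.0
```

```bash
python3 - <<'E'
from h import *
st()
o=robot.get_obs()['position'];print('to shut-grip pose');plan([(.4169,-.3091,.0911,75.5)],1)
ux=np.array([np.cos(np.radians(-14.5)),np.sin(np.radians(-14.5))])
e=np.array([.4169,-.3091])
for a in np.linspace(1.7,0,21)[1:]:
    x=-.15*np.cos(a)+.0435*np.sin(a);z=.15*np.sin(a)+.0435*np.cos(a)
    p=e+ux*(x+.15);plan([(p[0],p[1],.0911+z-.0435,75.5)],1)
E
```

```text
t 58.2 pos [ 0.6217 -0.3638  0.1939] yaw 75.9 F [-4.4  1.6  5.5] w 0.0102 gf 15.0 q [-0.68  0.69  1.19 -0.    1.26 -0.44]
to shut-grip pose
[0.3, -21.2, 10.3] [-0.001, 0.0, 0.007]
[0.2, -1.2, -0.2] [-0.001, 0.0, 0.007]
[0.2, -2.5, -0.5] [-0.001, 0.0, 0.007]
[0.2, -3.8, -0.8] [-0.001, 0.0, 0.007]
[0.2, -5.1, -0.9] [-0.001, 0.0, 0.007]
[0.2, -6.4, -1.0] [-0.001, 0.0, 0.007]
[0.2, -7.7, -0.9] [-0.001, 0.0, 0.007]
[0.2, -9.0, -0.7] [-0.001, 0.0, 0.007]
[0.2, -10.3, -0.4] [-0.001, 0.0, 0.007]
[0.2, -11.6, -0.0] [-0.001, 0.0, 0.007]
[0.3, -12.8, 0.5] [-0.001, 0.0, 0.007]
[0.3, -14.0, 1.1] [-0.001, 0.0, 0.007]
[0.3, -15.1, 1.8] [-0.001, 0.0, 0.007]
[0.3, -16.2, 2.6] [-0.001, 0.0, 0.007]
[0.3, -17.2, 3.5] [-0.001, 0.0, 0.007]
[0.3, -18.1, 4.5] [-0.001, 0.0, 0.007]
[0.3, -18.9, 5.5] [-0.001, 0.0, 0.007]
[0.3, -19.6, 6.6] [-0.001, 0.0, 0.007]
[0.3, -20.2, 7.8] [-0.001, 0.0, 0.007]
[0.3, -20.8, 9.0] [-0.001, 0.0, 0.007]
[0.3, -21.2, 10.3] [-0.001, 0.0, 0.007]
```

Emit:
play_rows(
  gripper=[1,1,1,1,1,1,1,1,1,1,1,1],
  delta_pos=[
    [0.2,-1.2,-0.2],
    [0.2,-2.5,-0.5],
    [0.2,-3.8,-0.8],
    [0.2,-5.1,-0.9],
    [0.2,-6.4,-1.0],
    [0.2,-7.7,-0.9],
    [0.2,-9,-0.7],
    [0.2,-10.3,-0.4],
    [0.2,-11.6,0],
    [0.2,-12.8,0.5],
    [0.2,-14,1.1],
    [0.2,-15.1,1.8],
  ],
  turn=[
    [0,0,0],
    [0,0,0],
    [0,0,0],
    [0,0,0],
    [0,0,0],
    [0,0,0],
    [0,0,0],
    [0,0,0],
    [0,0,0],
    [0,0,0],
    [0,0,0],
    [0,0,0],
  ],
  squeeze=20,
)

```text
time: 59.7
position: [0.4756, -0.3245, 0.1739]
tool_rot: [0.789, 0.615, 0.0, -0.0]
ft_force: [1.5, -1.0, 1.8]
grip_width: 0.01
grip_force: 20.0
```

```bash
python3 - <<'E'
from h import *
st()
ux=np.array([np.cos(np.radians(-14.5)),np.sin(np.radians(-14.5))])
e=np.array([.4169,-.3091])
for a in np.linspace(.68,0,9)[1:]:
    x=-.15*np.cos(a)+.0435*np.sin(a);z=.15*np.sin(a)+.0435*np.cos(a)
    p=e+ux*(x+.15);plan([(p[0],p[1],.0925+z-.0435,75.5)],1)
E
```

```text
t 59.7 pos [ 0.4756 -0.3245  0.1739] yaw 75.89 F [ 1.5 -1.   1.8] w 0.01 gf 20.0 q [-0.79  0.52  1.61  0.    1.01 -0.55]
[0.0, -1.1, 0.5] [-0.0, -0.001, 0.007]
[0.0, -2.0, 1.4] [-0.0, -0.001, 0.007]
[0.0, -2.9, 2.3] [-0.0, -0.001, 0.007]
[0.0, -3.8, 3.4] [-0.0, -0.001, 0.007]
[0.1, -4.5, 4.5] [-0.0, -0.001, 0.007]
[0.1, -5.1, 5.7] [-0.0, -0.001, 0.007]
[0.1, -5.6, 6.9] [-0.0, -0.001, 0.007]
[0.1, -6.1, 8.1] [-0.0, -0.001, 0.007]
```

Emit:
play_rows(
  gripper=[1,1,1,1,1,1,1,1,1,1],
  delta_pos=[
    [0,-1.1,0.5],
    [0,-2,1.4],
    [0,-2.9,2.3],
    [0,-3.8,3.4],
    [0,-4.5,4.5],
    [0,-5.1,5.7],
    [0,-5.6,6.9],
    [0,-6.1,8.1],
    [0,-6.1,8.3],
    [0,-6.1,8.3],
  ],
  turn=[
    [0,0,0],
    [0,0,0],
    [0,0,0],
    [0,0,0],
    [0,0,0],
    [0,0,0],
    [0,0,0],
    [0,0,0],
    [0,0,0],
    [0,0,0],
  ],
)

```text
time: 60.95
position: [0.4168, -0.3091, 0.0918]
tool_rot: [0.789, 0.615, 0.0, -0.001]
ft_force: [3.4, 4.3, 7.9]
grip_width: 0.01
grip_force: 20.0
```

Emit:
play_rows(
  gripper=[1,1,1],
  delta_pos=[
    [0,0,0.3],
    [0,0,0.4],
    [0,0,0.4],
  ],
  turn=[
    [0,0,0],
    [0,0,0],
    [0,0,0],
  ],
)

```text
time: 61.32
position: [0.4167, -0.3096, 0.0903]
tool_rot: [0.788, 0.615, -0.0, -0.0]
ft_force: [-1.7, 6.6, 26.1]
grip_width: 0.0104
grip_force: 20.0
```

The lid is seated, with 26 N pushing back. I'll release, then press the bar from above with shut fingers as a height check.

Emit:
play_rows(
  gripper=[0.5,0.5,0.5,0.5,0.5,1,1,1,1,1],
  delta_pos=[
    [0,0,-0.3],
    [0,0,-0.3],
    [0,0,-2],
    [0,0,-4],
    [0,0,-5],
    [0,0,-5],
    [0,0,-4],
    [0,0,-3],
    [0,0,-2.4],
    [0,0,-2.2],
  ],
  turn=[
    [0,0,0],
    [0,0,0],
    [0,0,0],
    [0,0,0],
    [0,0,0],
    [0,0,0],
    [0,0,0],
    [0,0,0],
    [0,0,0],
    [0,0,0],
  ],
)

```text
time: 62.58
position: [0.4166, -0.3096, 0.1132]
tool_rot: [0.788, 0.615, -0.0, -0.001]
ft_force: [-8.4, 8.0, 48.3]
grip_width: 0.0011
grip_force: 26.1
```

Emit:
play_rows(
  gripper=[1,1,1],
  delta_pos=[
    [0,0,0.1],
    [0,0,0.2],
    [0,0,0.2],
  ],
  turn=[
    [0,0,0],
    [0,0,0],
    [0,0,0],
  ],
)

```text
time: 62.95
position: [0.4166, -0.3096, 0.1131]
tool_rot: [0.788, 0.615, -0.0, 0.0]
ft_force: [-10.3, 8.3, 49.7]
grip_width: 0.0012
grip_force: 27.2
```

Emit:
play_rows(
  gripper=[1,1,1,1,1,1,1,1],
  delta_pos=[
    [0,0,-2],
    [0,0,-6],
    [0,0,-10],
    [0,0,-14],
    [0,0,-17],
    [0,0,-17],
    [0,0,-17],
    [0,0,-17],
  ],
  turn=[
    [0,0,0],
    [0,0,0],
    [0,0,0],
    [0,0,0],
    [0,0,0],
    [0,0,0],
    [0,0,0],
    [0,0,0],
  ],
)

```text
time: 63.95
position: [0.4165, -0.3093, 0.2756]
tool_rot: [0.789, 0.615, -0.0, -0.002]
ft_force: [-0.0, 0.9, 0.5]
grip_width: 0.0004
grip_force: 0.0
```

```bash
python3 - <<'E'
from h import *
st();print(robot.hand_in())
E
```

```text
t 63.95 pos [ 0.4165 -0.3093  0.2756] yaw 75.91 F [-0.   0.9  0.5] w 0.0004 gf 0.0 q [-0.85  0.32  1.63 -0.    1.2  -0.61]
the job is handed in; nothing more can be done
None
```

I stowed both medallions flat in the drawer and both tools flat in the chest, shut the drawer and the lid, and handed the job in at 64 s; the hand-in returned no verdict, so I can't confirm it passed.

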